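Load the label roll and hold its ratchet brake on

TASK

At the fish-packing bench, put the label roll over the upright spindle of the roll holder, fully down, and let go of it. Then pump the holder's two levers by squeezing them together and letting them spring open, as often as needed, until the brake shoe presses on the roll and its spring is pushed in about half-way; never push the spring to its stop, work the shoe only by the levers, and leave the other things on the bench alone. Finish while still holding the levers squeezed, with the brake on.

Things in the scene. Friction and masses are not known exactly. Their poses are not given: they have to be found in the camera images.
- roll_center (a point): Label roll, white paper on a brown cardboard core, standing upright loose on the table: 56 mm diameter, 60 mm tall, through bore 25 mm diameter, about 0.13 kg. The point is its centre, half-way up (30 mm above its underside); its z axis is the bore axis. It is the only roll of this size (the big tape roll, 100 mm diameter, is not it).
- holder: Roll holder, bolted down: grey base plate 110 mm (x) by 245 mm (y), 10 mm thick, from y = -100 to +145 mm; +y points from the levers along the ratchet bar to the spindle. Origin at table height. Spindle at y = +100 mm; lever pivots at x = +-12, y = -100 mm; bar housing at y = -85 to -12 mm, up to 85 mm tall. Bar and shoe reach 58 mm above the table.
- spindle_foot (a point): Centre of the steel seating flange (68 mm diameter, 14 mm above the table) at the foot of the upright spindle. The spindle is 20 mm in diameter and 49 mm tall above this point, its top 8 mm tapered. A seated roll has its underside at this point's height and its centre 30 mm above it.
- shoe_face (a point): Centre of the flat face of the brake shoe (black rubber block, 30 mm wide, 26 mm high, 12 mm thick, 45 mm above the table) on the end of the ratchet bar; it faces the spindle and travels along the holder's +y. At the start it stands 24 to 44 mm from where the surface of the seated roll will be.
- bar (a joint): Travel of the ratchet bar towards the spindle in m (0 = fully back, max 0.062). A full squeeze moves it 12 to 16 mm: rack pins every 6 mm, so up to 6 mm of the pawl's 16.5 mm stroke is lost first. With the levers open a light brake (about 2.5 N) holds the bar; the shoe's spring can push it back past that, so full pressure lasts only while the levers are held.
- shoe (a joint): How far the shoe's spring is pushed in, in m: 0 = free (not pressing), 0.014 = at its stop. Spring 1000 N/m, so 0.007 (half-way) is 7 N on the roll.
- lever_a (a joint): Squeeze angle of the levers in rad: 0 = sprung open, 0.15 = fully squeezed. Both levers are geared together and move alike; the pawl moves 11 mm per 0.1 rad. Squeezing takes up to about 15 N on each lever; they spring open by themselves.
- lever_a_post (a point): Middle of the upper part of the upright black grip post at the end of the lever on the holder's +x side: 14 mm diameter, top 107 mm above the table, bottom 37 mm; this point is on its axis 82 mm above the table. The two posts stand side by side along the holder's x axis, 60 mm over their outsides when open and about 38 mm when fully squeezed; squeeze them from outside, from above.
- lever_b_post (a point): The same point on the other lever's post, on the holder's -x side.
- tape: Bystander: large roll of pale packing tape on a brown core, lying flat, 100 mm diameter, 48 mm tall; origin at the centre of its underside. Leave alone.
- jar: Bystander: glass jar with a metal cap, 60 mm diameter, 85 mm tall; origin at the centre of its underside. Leave alone.
- tub: Bystander: closed white plastic tub with a grey lid, 90 x 120 x 45 mm; origin at the centre of its underside. Leave alone.
Things that resemble listed ones, but are neither listed nor needed, are in the scene too. Leave any green look-alike of the part that bears roll_center alone.

How it is judged:
By the outcome, as a careful person would: the job done as asked, in the order asked, and still so for the second after the job is handed in, while the arm keeps its last pose, push and grip.
It also fails if it takes over 72 s, if anything falls off the work surface, if the arm or the gripper's body presses on something with over 40 N, if the wrist force passes 120 N, or if a joint passes its speed limit or range.

ROBOT

A 7-joint arm with a two-finger parallel gripper is mounted at the origin on the work surface. World frame = base frame: x ahead of the robot, y to its left, z up, the work surface at z = 0. Lengths are in mm, angles in rad, forces in N, time in s.
With the tool pointing down it reaches from about 400 to 875 mm from the base axis. Payload 6.5 kg.
Tool frame: the origin (TCP) lies midway between the tips of the shut fingers; the grasp point (between the pads) lies 19 mm behind it (manip.tcp_to_grasp is the distance from the TCP to the grasp point, in mm); z points along the fingers, y is the direction in which the jaws open and shut (so a half turn about z gives the same grasp; the last joint's range is limited). The gripper opens to 88 mm and grips with 3 to 60 N. Pads are 18 mm wide; open, the fingers measure 123 mm over their backs; the gripper's body (75 mm by 187 mm) begins 45 mm behind the grasp point.
Start: joints at [-1.324, 0.536, -0.004, 1.538, 0.003, 1.067, -0.071], TCP at [200.016, 618.453, 238.716] pointing down, gripper open.
Joint ranges: [-2.7, 2.7], [-0.37, 2.16], [-1.27, 1.26], [0.24, 2.4], [-1.31, 4.45], [0.19, 1.91], [-2.76, 2.76]. Speed limits (rad/s): [2.39, 2.39, 3.14, 3.14, 3.14, 3.14, 3.14].

INTERFACE

Orientations are given as a rotation vector (axis times angle).
In Python, from cell import monitor, camera, get_calibration, order, manip gives the robot as it stands.
- The arm moves only by the shell command python3 -m jog 'ROWS' [FORCE]. ROWS is a JSON object of lists of equal length, an entry for each row: "grip": the closure in counts, from 0 (fully open) to 255 (shut); "travel": the shift along the world's x, y, z in cm, a list of three; "angular": the turn, a rotation vector about the world's x, y, z in degrees, a list of three. A call has 1 to 20 rows; each row shifts and turns the commanded pose from where the row before left it; what a row does not reach is not made up. A row lasts 1/12 s, in which the tool goes at most 41.7 mm and 7.16 degrees, less where a joint would pass 70% of its speed; a pose out of reach is approached as far as the arm can. A call with a gripper value outside its range is refused whole. The fingers move at their own pace and stop on an object; FORCE is the grip in N (left out, the last holds). Time passes only in rows, so rows that do not move let the fingers close. It gives the time, the measured TCP pose, the force and the opening at its end, in the units of the state.
- monitor.state(): the state, without advancing time (a new reading comes with each control period).
- camera(name): name is "scene" or "top" or "wrist"; returns (picture, depth): 384x512x3 uint8, blue, green, red; 384x512 float32, mm along the optical axis (not along the pixel's ray), 0 where there is no reading.
- get_calibration(name): a dict with "camera_matrix" (3x3 intrinsics, pixels), "R" (3x3) and "t" (3): a world point X has camera coordinates R X + t; the wrist camera has in their place "hand_eye" (4x4, takes a point from camera to tool coordinates, whose origin is the TCP and whose axes are the flange's). Camera axes: x right, y down, z forward; pixel columns grow to the right and rows downward; lengths in mm; the calibration is good to about 2 mm. A picture is of the moment at which its call begins: read the wrist's pose just before it. get_calibration takes no time and is no camera call.
- order.close_job(): hands the job in, once; it reports no verdict.
The state is a dict: "t": time; "q": joint angles; "dq": joint speeds; "tau": joint torques, N m; "position": TCP position; "eef_rot": TCP orientation; "contact_force": force on the tool from outside, world axes, zero at the start; "moment": the same for the moment, N m; "opening": finger opening in mm.
Only numpy, scipy, OpenCV 4.12 (cv2) and the standard library are available. Lean on these libraries where they do the work, as an engineer would, in place of code of your own. Each camera call takes 0.05 s, during which the arm holds its last target.

## Working session

There is one attempt and no reset: what is moved stays moved. The work goes in short steps, Python scripts to look and compute and a shell command to move; the robot and the scene stay as the last step left them, time stands still between calls to the robot, and variables do not carry over. Pictures are saved under pics/ and viewed, and the job is handed in when it is done.

```bash
mkdir -p pics; ls; python3 - <<'E'
from cell import monitor,camera,get_calibration,manip
import cv2,numpy as np
s=monitor.state();print({k:np.round(v,3).tolist() for k,v in s.items()})
print(manip.tcp_to_grasp)
for n in("scene","top","wrist"):
    p,d=camera(n);cv2.imwrite(f"pics/{n}0.png",p);np.save(f"pics/{n}0.npy",d)
    c=get_calibration(n);print(n,{k:np.round(v,4).tolist() for k,v in c.items()})
E
```

```text
pics
{'t': 0.0, 'q': [-1.324, 0.537, -0.004, 1.539, 0.003, 1.067, -0.071], 'dq': [-0.001, -0.001, -0.0, -0.001, -0.002, -0.001, -0.0], 'tau': [-0.001, -57.097, 0.99, -25.161, -0.056, 0.018, 0.0], 'position': [199.871, 617.882, 237.844], 'eef_rot': [-0.489, -3.103, 0.003], 'contact_force': [0.573, 0.226, -0.008], 'moment': [-0.014, 0.064, 0.005], 'opening': 88.166}
18.700000000000003
scene {'camera_matrix': [[412.5166, 0.0, 255.0309], [0.0, 412.5166, 190.7854], [0.0, 0.0, 1.0]], 'R': [[-0.3267, 0.9451, 0.01], [0.7557, 0.2675, -0.5978], [-0.5676, -0.1878, -0.8016]], 't': [117.2923, -415.9957, 1477.9248]}
top {'camera_matrix': [[451.5677, 0.0, 252.4217], [0.0, 451.5677, 198.3926], [0.0, 0.0, 1.0]], 'R': [[-0.0524, -0.9986, -0.0033], [-0.9784, 0.052, -0.2], [0.1999, -0.0072, -0.9798]], 't': [107.4768, 583.0236, 1321.3761]}
wrist {'camera_matrix': [[299.434, 0.0, 254.6238], [0.0, 299.434, 193.9536], [0.0, 0.0, 1.0]], 'hand_eye': [[-0.0, -0.9575, -0.2885, 74.1732], [1.0, 0.0002, -0.0006, 0.223], [0.0006, -0.2885, 0.9575, -144.0764], [0.0, 0.0, 0.0, 1.0]]}
```

View pics/scene0.png

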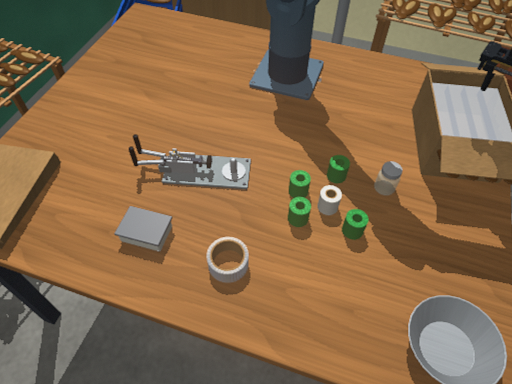

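View pics/top0.png

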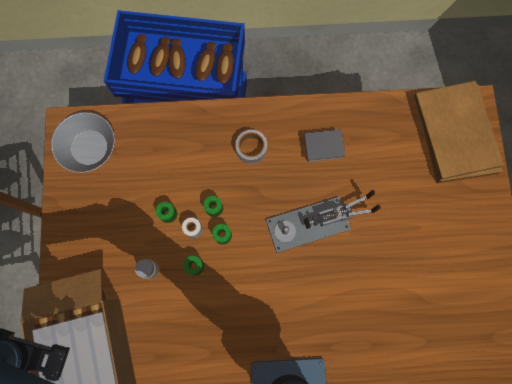

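View pics/wrist0.png

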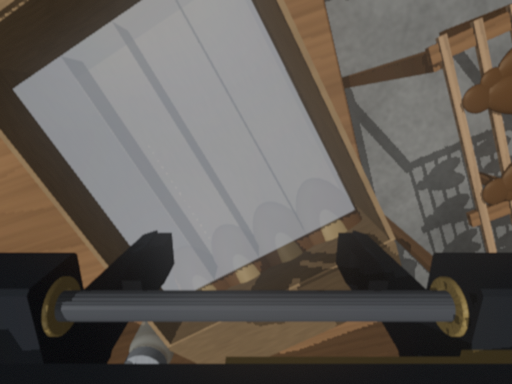

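The white roll is at scene (330,200) and top (191,227). It could be confused with:
- green look-alikes at top (165,211), (213,205), (222,234) and (193,265)
- the tape at (251,145)
- the jar at (146,268)

By the description, the white one is the roll. Next I'll check it in a close crop and measure it.

```bash
cat > h.py <<'E'
import numpy as np,cv2
from cell import monitor,camera,get_calibration
from scipy.spatial.transform import Rotation as Ro
def cam(n,st=None):
    c=get_calibration(n);K=np.array(c["camera_matrix"])
    if n!="wrist": return K,np.array(c["R"]),np.array(c["t"])
    T=np.eye(4);T[:3,:3]=Ro.from_rotvec(st["eef_rot"]).as_matrix();T[:3,3]=st["position"]
    M=np.linalg.inv(T@np.array(c["hand_eye"]));return K,M[:3,:3],M[:3,3]
def plane(C,uv,z):
    K,R,t=C;r=R.T@np.linalg.inv(K)@np.array([uv[0],uv[1],1.]);o=-R.T@t
    return o+r*(z-o[2])/r[2]
def proj(C,X):
    K,R,t=C;p=K@(R@np.array(X,float)+t);return p[:2]/p[2]
def two(C1,u1,C2,u2):
    A=[];b=[]
    P=[C[0]@np.c_[C[1],C[2]] for C in(C1,C2)]
    X=cv2.triangulatePoints(P[0],P[1],np.array(u1,float).reshape(2,1),np.array(u2,float).reshape(2,1));return (X[:3]/X[3]).ravel()
E
python3 - <<'E'
from h import *
t=cv2.imread("pics/top0.png");s=cv2.imread("pics/scene0.png")
a=cv2.resize(t[180:280,140:240],(400,400),interpolation=cv2.INTER_CUBIC);b=cv2.resize(s[140:240,280:380],(400,400),interpolation=cv2.INTER_CUBIC)
cv2.imwrite("pics/c1.png",np.hstack([a,b]))
a=cv2.resize(t[180:255,260:385],(800,480),interpolation=cv2.INTER_CUBIC)
cv2.imwrite("pics/c2.png",a)
b=cv2.resize(s[130:192,125:256],(786,372),interpolation=cv2.INTER_CUBIC)
cv2.imwrite("pics/c3.png",b)
T=cam("top");S=cam("scene")
print("roll top",plane(T,(191,227),60),plane(S,(330,192),60), two(T,(191,227),S,(330,192)))
print("spindle", plane(T,(285,230),14))
d=np.load("pics/top0.npy");print(d[227,191],d[220:235,183:200].astype(int))
E
```

```text
roll top [509.55509632 266.26421014  60.        ] [509.66320289 261.32973971  60.        ] [509.74798579 263.93184109  60.92326898]
spindle [491.38514207 -19.7890621   14.        ]
1417.3711 [[1424 1426 1367 1369 1366 1369 1365 1368 1368 1366 1373 1368 1367 1368
  1368 1428 1424]
 [1430 1366 1368 1367 1365 1363 1364 1364 1374 1364 1373 1368 1366 1368
  1367 1368 1424]
 [1369 1364 1364 1369 1360 1359 1365 1367 1365 1367 1366 1368 1361 1369
  1364 1367 1366]
 [1363 1356 1358 1363 1369 1364 1366 1374 1382 1381 1370 1368 1364 1364
  1360 1364 1362]
 [1362 1357 1364 1365 1364 1368 1383 1388 1397 1403 1400 1397 1367 1365
  1361 1362 1368]
 [1363 1367 1367 1363 1361 1377 1391 1400 1412 1414 1417 1415 1361 1360
  1360 1361 1368]
 [1360 1357 1362 1366 1367    0 1403 1410 1422 1422 1424 1421 1364 1361
  1360 1361 1363]
 [1362 1366 1361 1361 1368 1389 1410 1419 1417 1418 1427 1423 1362 1362
  1361 1361 1361]
 [1369 1366 1361 1357 1363 1389 1407    0 1422 1424 1428 1425 1364 1356
  1357 1360 1360]
 [1364 1360 1363 1360 1362 1379 1417 1418 1425 1419 1425 1358 1363 1362
  1365 1362 1365]
 [1363 1363 1361 1362 1353 1362 1399 1422 1418 1421 1360 1359 1359 1364
  1362 1356 1364]
 [1360 1355 1353 1361 1358 1363 1366 1362 1356 1354 1358 1356 1358 1356
  1357 1360 1361]
 [1417 1360 1355 1358 1360 1362 1360 1359 1358 1363 1363 1358 1359 1361
  1358 1360 1372]
 [1418 1417 1354 1357 1357 1357 1360 1357 1357 1354 1356 1358 1358 1360
  1360 1365 1379]
 [1417 1416 1422 1352 1358 1357 1358 1354 1361 1360 1358 1359 1353 1363
  1372 1380 1397]]
```

View pics/c1.png

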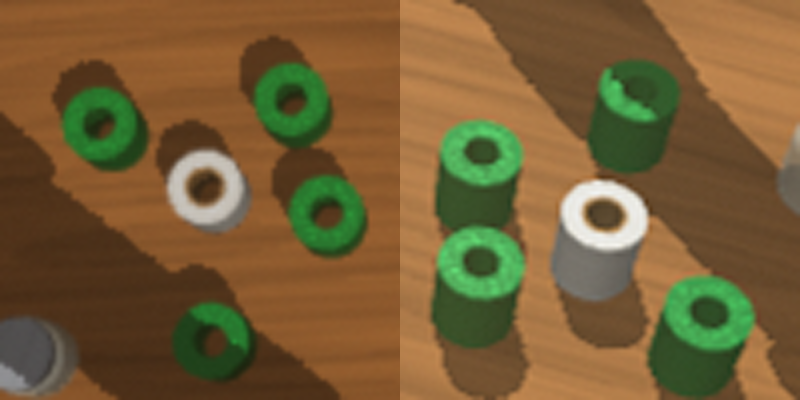

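View pics/c2.png

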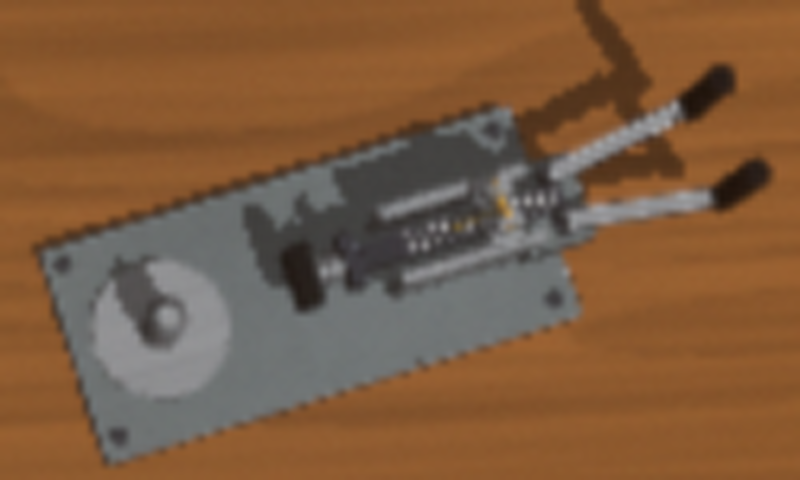

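View pics/c3.png

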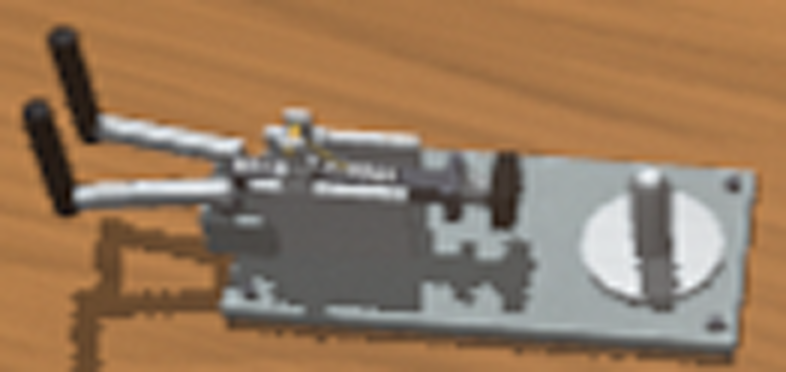

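The crop confirms a white roll with a brown core at top (191,227) and scene (330,193), with four green look-alikes around it. The holder's spindle is at top (285,230), and the posts are at right (≈371,196 and 376,209). Next I'll measure these properly.

```bash
python3 - <<'E'
from h import *
t=cv2.imread("pics/top0.png");s=cv2.imread("pics/scene0.png")
T=cam("top");S=cam("scene")
def blobs(im,m,roi,amin=20):
    x0,y0,x1,y1=roi;mm=np.zeros_like(m);mm[y0:y1,x0:x1]=m[y0:y1,x0:x1]
    cs,_=cv2.findContours(mm,cv2.RETR_EXTERNAL,cv2.CHAIN_APPROX_NONE)
    out=[]
    for c in cs:
        if cv2.contourArea(c)>=amin:
            print("  area",cv2.contourArea(c),"ell",[np.round(v,1) for v in cv2.fitEllipse(c)] if len(c)>5 else "", cv2.boundingRect(c)); out.append(cv2.fitEllipse(c))
    return out
for n,im,roi,C,thr in(("top",t,(175,210,210,245),T,185),("scene",s,(310,175,350,220),S,195)):
    hsv=cv2.cvtColor(im,cv2.COLOR_BGR2HSV)
    m=((hsv[...,2]>thr)&(hsv[...,1]<60)).astype(np.uint8)*255
    print(n)
    for e in blobs(im,m,roi): print("   roll top",plane(C,e[0],60).round(1))
    g=((hsv[...,0]>45)&(hsv[...,0]<80)&(hsv[...,1]>120)).astype(np.uint8)*255
    for e in blobs(im,g,(0,100,511,300)): print("   green",plane(C,e[0],45).round(1))
# flange
for n,im,roi,C in(("top",t,(270,215,300,246),T),("scene",s,(218,155,250,185),S)):
    hsv=cv2.cvtColor(im,cv2.COLOR_BGR2HSV)
    for thr in (140,150,160):
        m=((hsv[...,2]>thr)&(hsv[...,1]<50)).astype(np.uint8)*255
        m=cv2.morphologyEx(m,cv2.MORPH_CLOSE,np.ones((5,5)))
        print(n,thr)
        for e in blobs(im,m,roi,60): print("   flange",plane(C,e[0],14).round(1))
# crop2 corners (scale 6.4)
c=[(35,245),(508,105),(580,315),(108,465)]
P=[plane(T,(260+(x+.5)/6.4-.5,180+(y+.5)/6.4-.5),10) for x,y in c]
for i in range(4): print(P[i].round(1),np.linalg.norm(P[i]-P[i-1]).round(1))
d=P[0]-P[1]; print("ydir deg",np.degrees(np.arctan2(d[1],d[0]))); d=P[3]-P[2];print(np.degrees(np.arctan2(d[1],d[0])))
# spindle top, post tops
f2=lambda x,y:(260+(x+.5)/6.4-.5,180+(y+.5)/6.4-.5); f3=lambda x,y:(125+(x+.5)/6-.5,130+(y+.5)/6-.5)
print("spindle top",two(T,f2(172,318),S,f3(649,180)))
print("postA",two(T,f2(720,75),S,f3(37,105)))
print("postB",two(T,f2(758,170),S,f3(63,35)))
E
```

```text
top
  area 210.0 ell [array([190.7, 226.2]), array([16. , 16.9]), np.float64(55.2)] (182, 218, 18, 17)
   roll top [511.9 267.2  60. ]
  area 261.0 ell [array([192.8, 264.8]), array([17.9, 18.7]), np.float64(95.5)] (183, 256, 20, 19)
  area 261.0 ell [array([221.4, 233.2]), array([17.4, 19.3]), np.float64(155.5)] (212, 224, 19, 20)
  area 283.0 ell [array([165.5, 211.6]), array([17.3, 21. ]), np.float64(132.9)] (156, 202, 20, 20)
  area 267.5 ell [array([212.7, 205.4]), array([16.9, 20.2]), np.float64(156.5)] (204, 196, 18, 21)
   green [397.1 265.8  45. ]
   green [488.  176.4  45. ]
   green [563.7 345.3  45. ]
   green [575.2 199.8  45. ]
scene
  area 255.5 ell [array([330.6, 193.3]), array([15.5, 21.2]), np.float64(104.5)] (320, 185, 22, 17)
   roll top [513.3 263.8  60. ]
  area 534.5 ell [array([354.8, 223.3]), array([22.2, 31.2]), np.float64(23.1)] (343, 209, 26, 30)
  area 789.5 ell [array([298.7, 197.3]), array([21. , 57.5]), np.float64(2.9)] (289, 170, 22, 57)
  area 429.0 ell [array([337.7, 168.3]), array([19.6, 28.6]), np.float64(15.7)] (327, 155, 23, 28)
   green [574.1 
[... 249 characters left out ...]
l [array([232.8, 170.4]), array([31.3, 36.2]), np.float64(89.9)] (218, 156, 32, 29)
   flange [491.5 -22.3  14. ]
scene 150
  area 787.5 ell [array([232.5, 170.3]), array([31.3, 35.6]), np.float64(86.8)] (218, 156, 32, 29)
   flange [491.5 -23.1  14. ]
scene 160
  area 784.5 ell [array([232.5, 170.3]), array([31.4, 35.5]), np.float64(86.6)] (218, 156, 32, 29)
   flange [491.5 -23.2  14. ]
[533.5  39.9  10. ] 113.0
[ 591.1 -198.1   10. ] 244.8
[ 484.9 -223.6   10. ] 109.2
[424.3  10.9  10. ] 242.3
ydir deg 103.6131723494158
104.49864839205992
spindle top [487.92706903 -21.54171715  57.77585466]
postA [ 580.54092838 -277.52552213  110.49938076]
postB [ 535.60979469 -290.62287257  107.42373585]
```

```bash
python3 -m jog '{"grip":[0,0,0,0,0,0,0,0,0,0,0,0,0,0,0,0],"travel":[[2.22,-2.52,0],[2.22,-2.52,0],[2.22,-2.52,0],[2.22,-2.52,0],[2.22,-2.52,0],[2.22,-2.52,0],[2.22,-2.52,0],[2.22,-2.52,0],[2.22,-2.52,0],[2.22,-2.52,0],[2.22,-2.52,0],[2.22,-2.52,0],[2.22,-2.52,0],[2.22,-2.52,0],[0,0,0],[0,0,0]],"angular":[[0,0,-3.1],[0,0,-3.1],[0,0,-3.1],[0,0,-3.1],[0,0,-3.1],[0,0,-3.1],[0,0,-3.1],[0,0,-3.1],[0,0,-3.1],[0,0,-3.1],[0,0,-3.1],[0,0,-3.1],[0,0,-3.1],[0,0,-3.1],[0,0,0],[0,0,0]]}'
python3 - <<'E'
from h import *
st=monitor.state();p,d=camera("wrist");cv2.imwrite("pics/w1.png",p)
C=cam("wrist",st);hsv=cv2.cvtColor(p,cv2.COLOR_BGR2HSV)
print(st["position"],st["eef_rot"])
print("proj expected",proj(C,(511,265,60)))
R=Ro.from_rotvec(st["eef_rot"]).as_matrix();print(np.degrees(np.arctan2(R[1,1],R[0,1])))
E
```

```text
t: 1.48
position: [511.9, 263.5, 238.6]
eef_rot: [1.607, 2.699, -0.001]
contact_force: [-0.7, 0.9, -0.1]
opening: 87.9
[511.93137232 263.5096414  238.56233237] [ 1.60733097e+00  2.69854902e+00 -1.08720794e-03]
proj expected [254.3060271  172.37653817]
28.44158081950183
```

View pics/w1.png

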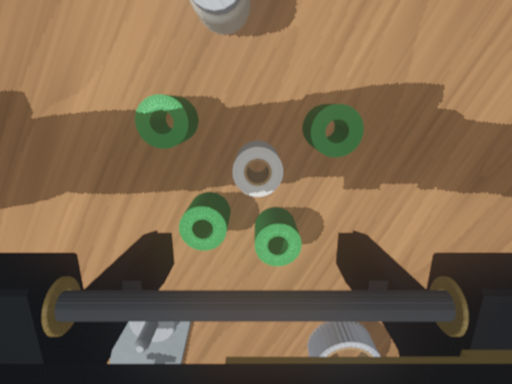

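The wrist view shows the white roll's top at about (258,169), with green ones around it but none on the horizontal jaw line.

```bash
python3 - <<'E'
from h import *
st=monitor.state();p=cv2.imread("pics/w1.png")
C=cam("wrist",st);hsv=cv2.cvtColor(p,cv2.COLOR_BGR2HSV)
m=((hsv[...,1]<40)&(hsv[...,2]>110)).astype(np.uint8)*255
k=np.zeros_like(m);k[135:205,225:292]=m[135:205,225:292]
cs,_=cv2.findContours(k,cv2.RETR_CCOMP,cv2.CHAIN_APPROX_NONE)
for c in cs:
    if len(c)>15:
        e=cv2.fitEllipse(c);print(e,cv2.boundingRect(c),plane(C,e[0],60).round(1))
cv2.imwrite("pics/w1c.png",cv2.resize(p[120:220,210:310],(500,500)))
E
```

```text
((257.352783203125, 170.8437957763672), (49.40035629272461, 50.46635055541992), 4.049800872802734) (233, 146, 50, 51) [511.7 270.2  60. ]
((257.3926086425781, 171.78280639648438), (28.14557456970215, 29.01327133178711), 90.01853942871094) (243, 158, 30, 29) [512.2 269.3  60. ]
```

View pics/w1c.png

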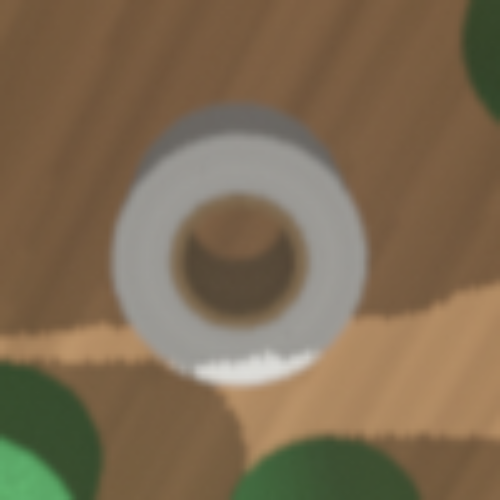

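```bash
python3 -m jog '{"grip":[0,0,0,0,0,0,0,0,0,255,255,255,255,255,255,255,255],"travel":[[0,0.55,-3.5],[0,0,-3.5],[0,0,-3.5],[0,0,-3.5],[0,0,-3.3],[0,0,-2.5],[0,0,-1.5],[0,0,-0.4],[0,0,0],[0,0,0],[0,0,0],[0,0,0],[0,0,0],[0,0,0],[0,0,0],[0,0,0],[0,0,0]],"angular":[[0,0,0],[0,0,0],[0,0,0],[0,0,0],[0,0,0],[0,0,0],[0,0,0],[0,0,0],[0,0,0],[0,0,0],[0,0,0],[0,0,0],[0,0,0],[0,0,0],[0,0,0],[0,0,0],[0,0,0]]}' 20
python3 - <<'E'
from h import *
p,d=camera("wrist");cv2.imwrite("pics/w2.png",p)
E
```

```text
t: 2.95
position: [511.2, 271.4, 22.4]
eef_rot: [1.602, 2.702, 0.001]
contact_force: [-1.2, -0.6, 6.6]
opening: 55.8
```

View pics/w2.png

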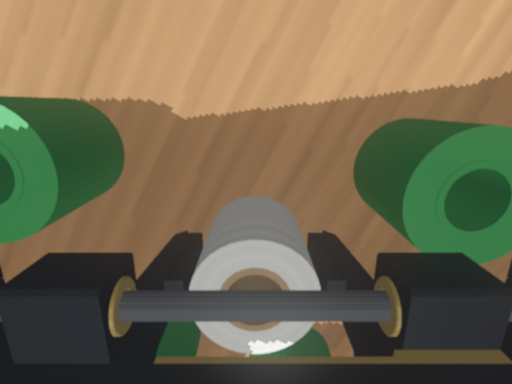

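```bash
python3 -m jog '{"grip":[255,255,255,255,255,255,255,255,255,255,255,255,255,255,255,255,255,255],"travel":[[0,0,2.5],[0,0,4],[0,0,4],[0,0,3.5],[0,-3.66,0],[0,-3.66,0],[0,-3.66,0],[0,-3.66,0],[0,-3.66,0],[0,-3.66,0],[0,-3.66,0],[0,-3.66,0],[0,-3.66,0],[0,-3.66,0],[0,0,0],[0,0,0],[0,0,0],[0,0,0]],"angular":[[0,0,0],[0,0,0],[0,0,0],[0,0,0],[0,0,-1.4],[0,0,-1.4],[0,0,-1.4],[0,0,-1.4],[0,0,-1.4],[0,0,-1.4],[0,0,-1.4],[0,0,-1.4],[0,0,-1.4],[0,0,-1.4],[0,0,0],[0,0,0],[0,0,0],[0,0,0]]}'
python3 - <<'E'
from h import *
st=monitor.state();p,d=camera("wrist");cv2.imwrite("pics/w3.png",p);np.save("pics/w3.npy",d)
C=cam("wrist",st);import json;json.dump({k:np.array(v).tolist() for k,v in st.items()},open("pics/w3.json","w"))
R=Ro.from_rotvec(st["eef_rot"]).as_matrix();print(np.degrees(np.arctan2(R[1,1],R[0,1])))
print(proj(C,(490,-22,63)),proj(C,(490,-22,14)))
E
```

```text
t: 4.5
position: [510.7, -93.2, 161.4]
eef_rot: [-1.916, -2.488, -0.0]
contact_force: [0.0, 0.3, -0.9]
opening: 56.1
14.808013950006051
[251.96758722 104.12219608] [252.38664565 104.11899229]
```

View pics/w3.png

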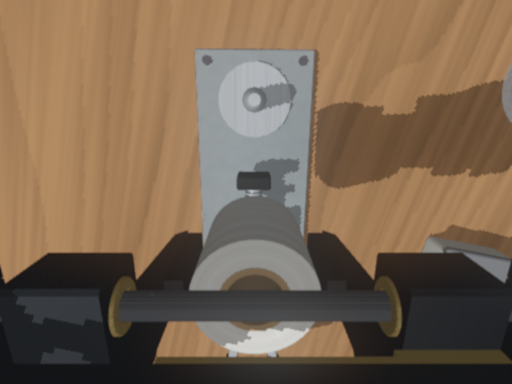

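```bash
python3 - <<'E'
from h import *
import json
st=json.load(open("pics/w3.json"));p=cv2.imread("pics/w3.png");C=cam("wrist",st)
hsv=cv2.cvtColor(p,cv2.COLOR_BGR2HSV)
for thr in (150,158,166):
    m=((hsv[...,2]>thr)&(hsv[...,1]<60)).astype(np.uint8)*255
    k=np.zeros_like(m);k[56:142,214:296]=m[56:142,214:296]
    k=cv2.morphologyEx(k,cv2.MORPH_CLOSE,np.ones((3,3)))
    cs,_=cv2.findContours(k,cv2.RETR_EXTERNAL,cv2.CHAIN_APPROX_NONE)
    c=max(cs,key=cv2.contourArea);c=cv2.convexHull(c);e=cv2.fitEllipse(c);print(thr,np.round(e[0],1),np.round(e[1],1),"foot",plane(C,e[0],14).round(1))
print("spindle top at 63",plane(C,(254,99),63).round(1))
cv2.imwrite("pics/w3a.png",cv2.resize(p[50:150,200:310],(770,700),interpolation=cv2.INTER_CUBIC)[:600])
cv2.imwrite("pics/w3b.png",cv2.resize(p[190:384,170:340],(510,582),interpolation=cv2.INTER_CUBIC))
ztop=st["position"][2]-22.4+60
print(proj(C,np.r_[st["position"][:2],ztop]), ztop)
E
```

```text
Traceback (most recent call last):
cv2.error: OpenCV(4.12.0) /io/opencv/modules/imgproc/src/shapedescr.cpp:361: error: (-201:Incorrect size of input array) There should be at least 5 points to fit the ellipse in function 'fitEllipseNoDirect'
```

```bash
python3 - <<'E'
from h import *
import json
st=json.load(open("pics/w3.json"));p=cv2.imread("pics/w3.png");C=cam("wrist",st)
hsv=cv2.cvtColor(p,cv2.COLOR_BGR2HSV)
print(hsv[[70,90,110,125],[240,230,235,255]],hsv[60,220],hsv[135,290])
for thr in (128,133,138,143):
    m=((hsv[...,2]>thr)&(hsv[...,1]<60)).astype(np.uint8)*255
    k=np.zeros_like(m);k[56:142,214:296]=m[56:142,214:296]
    k=cv2.morphologyEx(k,cv2.MORPH_OPEN,np.ones((3,3)))
    cs,_=cv2.findContours(k,cv2.RETR_EXTERNAL,cv2.CHAIN_APPROX_NONE)
    if not cs: continue
    c=max(cs,key=cv2.contourArea);c=cv2.convexHull(c)
    if len(c)>5: e=cv2.fitEllipse(c);print(thr,np.round(e[0],1),np.round(e[1],1),"foot",plane(C,e[0],14).round(1))
print("spindle top at 63",plane(C,(254,99),63).round(1))
cv2.imwrite("pics/w3a.png",cv2.resize(p[55:140,200:310],(770,595),interpolation=cv2.INTER_CUBIC))
cv2.imwrite("pics/w3b.png",cv2.resize(p[190:384,170:340],(510,582),interpolation=cv2.INTER_CUBIC))
ztop=st["position"][2]-22.4+60
print(proj(C,np.r_[st["position"][:2],ztop]), ztop)
E
```

```text
[[105   8 182]
 [105   9 180]
 [105  11 178]
 [103  10 181]] [ 95  10 156] [ 98  18 154]
spindle top at 63 [490.6 -17.9  63. ]
[254.2223116  292.08661914] 199.0451023548709
```

View pics/w3a.png

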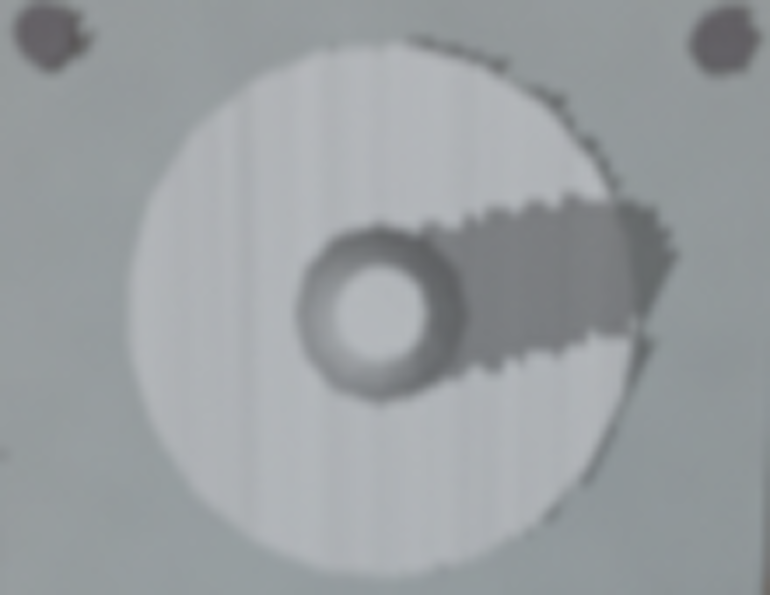

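View pics/w3b.png

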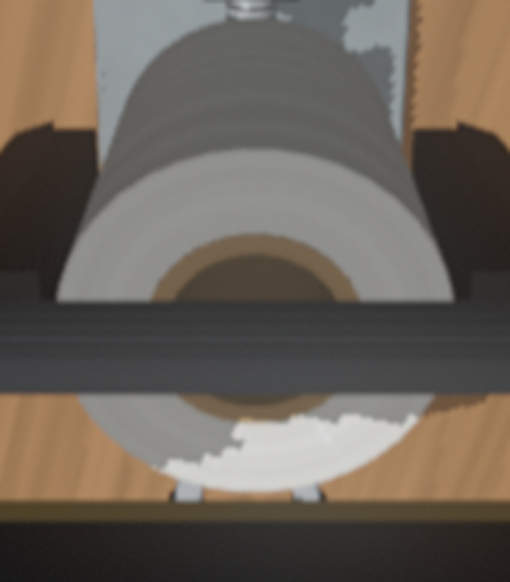

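```bash
python3 - <<'E'
from h import *
import json
st=json.load(open("pics/w3.json"));C=cam("wrist",st)
print(plane(C,(254.3,98.8),14),plane(C,(253.9,99.3),63));s=monitor.state();print(s["position"],s["eef_rot"],s["dq"].round(3) if hasattr(s["dq"],"round") else s["dq"])
E
python3 -m jog '{"grip":[255,255,255,255,255,255,255],"travel":[[-0.7,2.57,0],[-0.7,2.56,0],[-0.67,2.56,0],[0,0,-3.0],[0,0,-2.5],[0,0,-1],[0,0,0]],"angular":[[0,0,0],[0,0,0],[0,0,0],[0,0,0],[0,0,0],[0,0,0],[0,0,0]]}'
python3 - <<'E'
from h import *
for i in range(4):
    s=monitor.state();print(s["position"].round(1) if hasattr(s["position"],"round") else s["position"])
    p,d=camera("scene" if i%2 else "top");cv2.imwrite(f"pics/s4{i}.png",cv2.resize(p[110:210,180:310] if i%2 else p[180:260,250:354],(780,600),interpolation=cv2.INTER_CUBIC))
E
```

```text
[490.51825323 -16.97172076  14.        ] [490.54017063 -18.16625346  63.        ]
[510.84106049 -93.13370862 161.51887448] [-1.91570556e+00 -2.48891877e+00 -5.23719927e-04] [-0.002 -0.002  0.004 -0.002  0.002  0.001  0.002]
t: 5.13
position: [488.3, -17.1, 94.9]
eef_rot: [-1.915, -2.486, 0.005]
contact_force: [0.9, 0.3, -0.4]
opening: 55.8
[488.3 -17.1  94.9]
[489.5 -17.6  96.2]
[490.4 -17.9  97.1]
[490.9 -18.1  97.6]
```

View pics/s43.png

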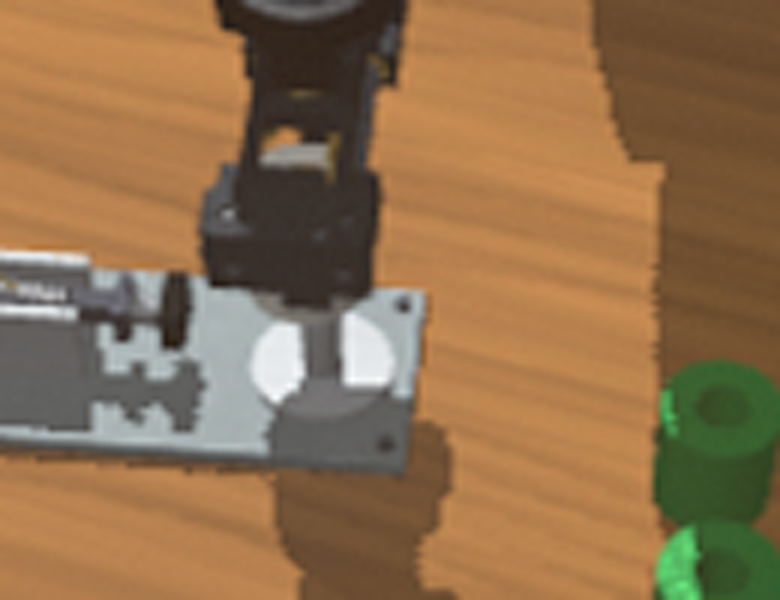

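The roll hangs just above the spindle, which shows below it at crop (322,350). The arm settles slowly, so I'll correct a little and check the settled pose.

```bash
python3 -m jog '{"grip":[255,255,255,255],"travel":[[-0.08,0.15,0],[0,0,0],[0,0,0],[0,0,0]],"angular":[[0,0,0],[0,0,0],[0,0,0],[0,0,0]]}'
python3 - <<'E'
from h import *
s=monitor.state();p,d=camera("wrist");cv2.imwrite("pics/w5.png",cv2.resize(p[180:384,150:360],(612,595)))
s=monitor.state();print(s["position"],s["eef_rot"])
p,d=camera("scene");cv2.imwrite("pics/s5.png",cv2.resize(p[150:190,210:262],(780,600),interpolation=cv2.INTER_CUBIC))
E
```

```text
t: 5.67
position: [489.5, -16.4, 97.1]
eef_rot: [1.919, 2.487, 0.001]
contact_force: [1.0, -1.0, -1.4]
opening: 56.1
[489.47114331 -16.46125534  96.97618708] [1.91925222e+00 2.48674808e+00 5.00265172e-04]
```

View pics/w5.png

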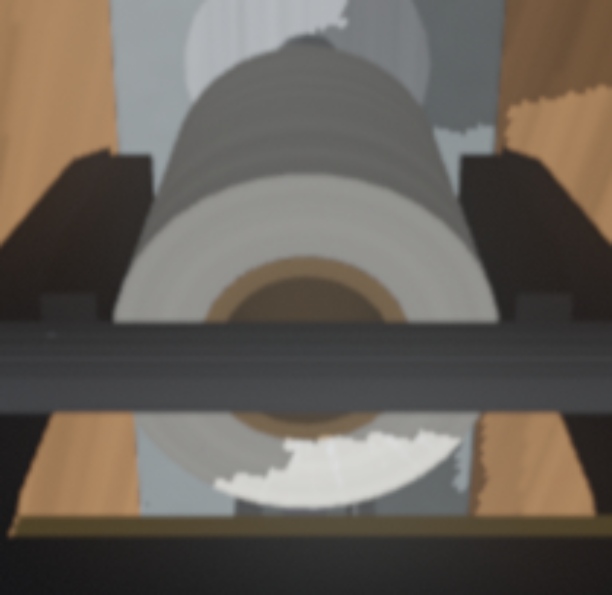

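View pics/s5.png

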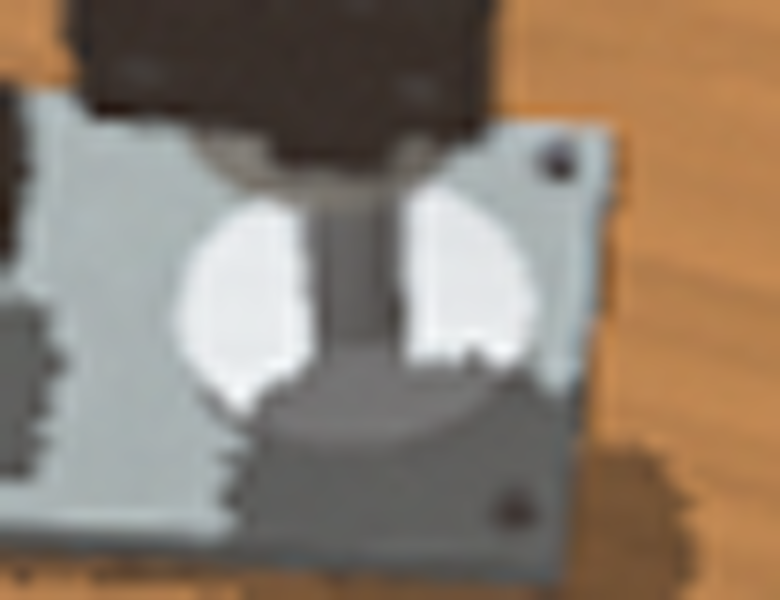

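In the wrist view the spindle is aligned with the roll's axis: spindle column x≈308, roll axis x≈306. I'll lower gently and watch the force.

```bash
python3 -m jog '{"grip":[255,255,255,255,255],"travel":[[0,0,-0.6],[0,0,-0.6],[0,0,-0.6],[0,0,-0.4],[0,0,0]],"angular":[[0,0,0],[0,0,0],[0,0,0],[0,0,0],[0,0,0]]}'
```

```text
t: 6.18
position: [488.7, -15.9, 73.6]
eef_rot: [-1.918, -2.486, 0.001]
contact_force: [-0.3, 0.8, -2.4]
opening: 55.7
```

```bash
python3 -m jog '{"grip":[255,255,255,255,255,255,255],"travel":[[0,0,-0.8],[0,0,-0.8],[0,0,-0.8],[0,0,-0.6],[0,0,-0.4],[0,0,-0.2],[0,0,0]],"angular":[[0,0,0],[0,0,0],[0,0,0],[0,0,0],[0,0,0],[0,0,0],[0,0,0]]}'; python3 - <<'E'
from h import *
p,d=camera("scene");cv2.imwrite("pics/s6.png",cv2.resize(p[130:190,190:268],(780,600),interpolation=cv2.INTER_CUBIC))
s=monitor.state();print(s["position"],s["contact_force"])
E
```

```text
t: 6.77
position: [489.1, -15.7, 38.1]
eef_rot: [-1.918, -2.487, -0.0]
contact_force: [-0.2, 6.0, -4.5]
opening: 56.1
[489.14124335 -15.74261514  38.1715682 ] [-0.51654279  4.64618409 -4.8332398 ]
```

View pics/s6.png

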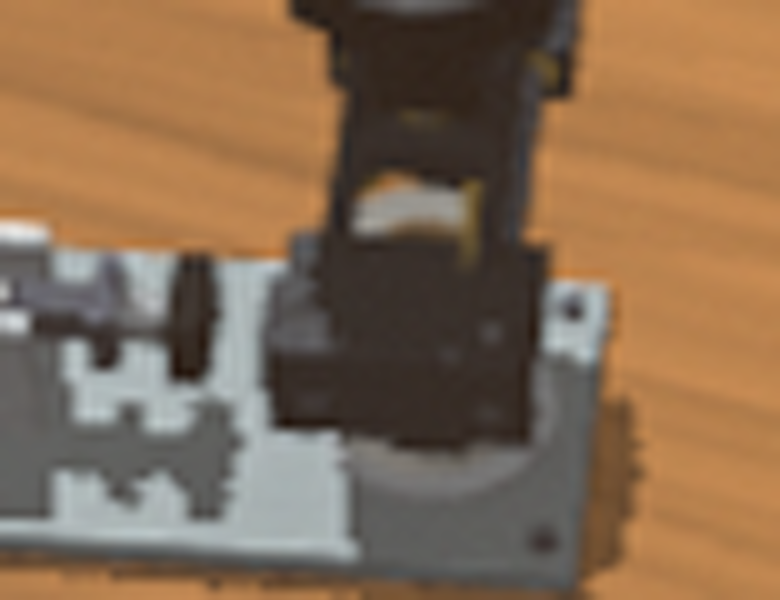

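```bash
python3 -m jog '{"grip":[255,255,255,0,0,0,0,0],"travel":[[0,0.1,-0.1],[0,0,-0.1],[0,0,0],[0,0,0],[0,0,0],[0,0,0],[0,0,0],[0,0,0]],"angular":[[0,0,0],[0,0,0],[0,0,0],[0,0,0],[0,0,0],[0,0,0],[0,0,0],[0,0,0]]}'; python3 -m jog '{"grip":[0,0,0,0,0,0,0],"travel":[[0,0,1.5],[0,0,3],[0,0,3.5],[0,0,3.5],[0,0,3.5],[0,0,0],[0,0,0]],"angular":[[0,0,0],[0,0,0],[0,0,0],[0,0,0],[0,0,0],[0,0,0],[0,0,0]]}'; python3 - <<'E'
from h import *
p,d=camera("scene");cv2.imwrite("pics/s7.png",cv2.resize(p[130:190,190:268],(780,600),interpolation=cv2.INTER_CUBIC))
s=monitor.state();print(s["position"],s["eef_rot"]);p,d=camera("wrist");cv2.imwrite("pics/w7.png",p)
C=cam("wrist",s)
E
```

```text
t: 7.48
position: [489.4, -15.8, 36.8]
eef_rot: [1.92, 2.486, -0.0]
contact_force: [-0.9, -0.2, 0.2]
opening: 86.6
t: 8.07
position: [490.7, -15.4, 188.4]
eef_rot: [1.918, 2.485, 0.005]
contact_force: [-0.6, -0.2, 0.1]
opening: 87.8
[489.4107586  -15.33713995 186.90811744] [1.91884419e+00 2.48671531e+00 1.48965216e-03]
```

View pics/s7.png

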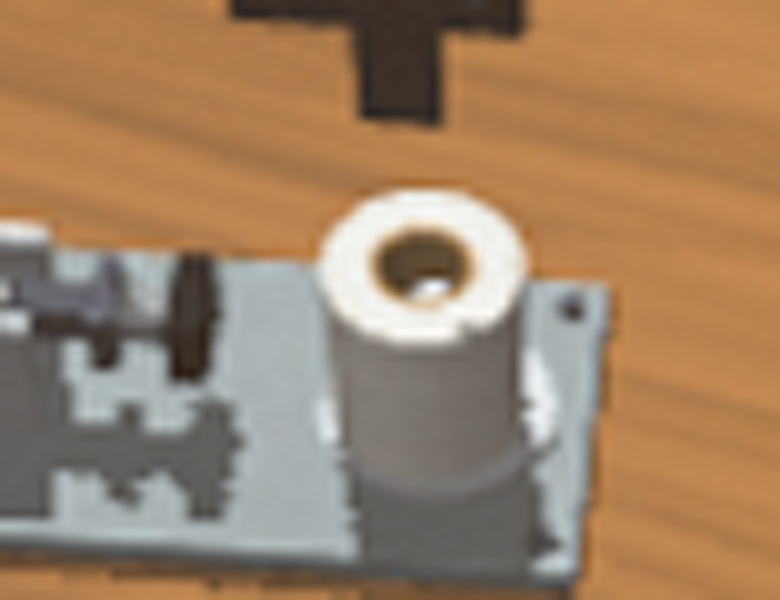

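View pics/w7.png

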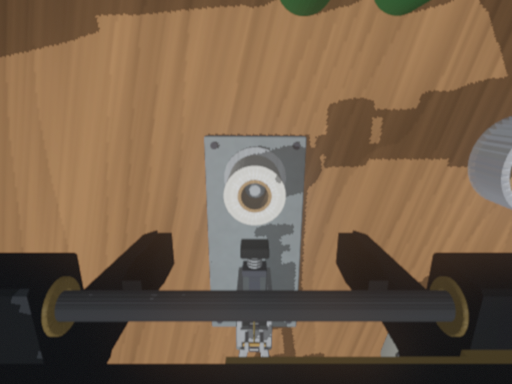

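The roll is seated: in the wrist view the spindle sits inside the bore at (255,193), the underside is on the flange, and the shoe is clear at (255,248). Next I'll go and look at the lever posts.

```bash
python3 -m jog '{"grip":[0,0,0,0,0,0,0,0,0,0,0,0,0],"travel":[[0.96,-3.67,0],[0.96,-3.67,0],[0.96,-3.67,0],[0.96,-3.67,0],[0.96,-3.67,0],[0.96,-3.67,0],[0.96,-3.67,0],[0.96,-3.67,0],[0.96,-3.67,0],[0,0,0],[0,0,0],[0,0,0],[0,0,0]],"angular":[[0,0,0],[0,0,0],[0,0,0],[0,0,0],[0,0,0],[0,0,0],[0,0,0],[0,0,0],[0,0,0],[0,0,0],[0,0,0],[0,0,0],[0,0,0]]}'; python3 - <<'E'
from h import *
s=monitor.state();p,d=camera("wrist");cv2.imwrite("pics/w8.png",p)
C=cam("wrist",s);print(s["position"],s["eef_rot"],proj(C,(559,-279.5,107)))
import json;json.dump({k:np.array(v).tolist() for k,v in s.items()},open("pics/w8.json","w"))
E
```

```text
t: 9.25
position: [575.5, -343.7, 185.3]
eef_rot: [-1.916, -2.486, -0.001]
contact_force: [-0.3, 0.4, -0.7]
opening: 87.7
[ 575.47835155 -343.7081176   185.31152352] [-1.91575817e+00 -2.48638130e+00 -9.55813086e-04] [255.00381062 115.74170706]
```

View pics/w8.png

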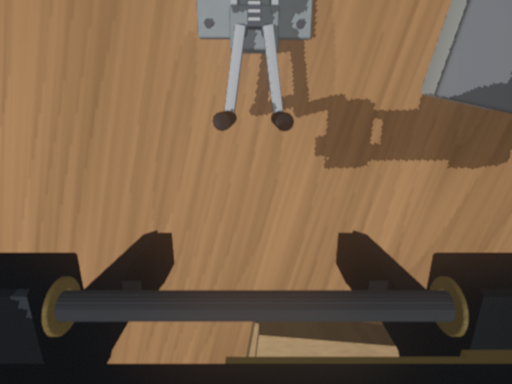

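The post tops are at (222,121) and (284,121), and the levers are symmetric.

```bash
python3 - <<'E'
from h import *
import json
s=json.load(open("pics/w8.json"));C=cam("wrist",s);p=cv2.imread("pics/w8.png")
g=cv2.cvtColor(p,cv2.COLOR_BGR2GRAY);m=(g<55).astype(np.uint8)*255;k=np.zeros_like(m);k[100:140,205:300]=m[100:140,205:300]
cs,_=cv2.findContours(k,cv2.RETR_EXTERNAL,cv2.CHAIN_APPROX_NONE)
P=[]
for c in cs:
    if cv2.contourArea(c)>30:
        r=cv2.boundingRect(c);(x,y),rad=cv2.minEnclosingCircle(c);print(r,x,y,rad,plane(C,(x,y),107));P.append(plane(C,(x,y),107))
d=P[0]-P[1];print(np.linalg.norm(d),np.degrees(np.arctan2(d[1],d[0])),(P[0]+P[1])/2)
cv2.imwrite("pics/w8c.png",cv2.resize(p[90:150,205:305],(800,480)))
E
```

```text
(272, 112, 21, 18) 281.80767822265625 120.26923370361328 10.338329315185547 [ 578.53775722 -277.62398392  107.        ]
(225, 112, 11, 13) 228.68182373046875 117.7727279663086 6.365354061126709 [ 541.01113101 -285.70937803  107.        ]
38.38777504673499 12.15893400228836 [ 559.77444412 -281.66668098  107.        ]
```

View pics/w8c.png

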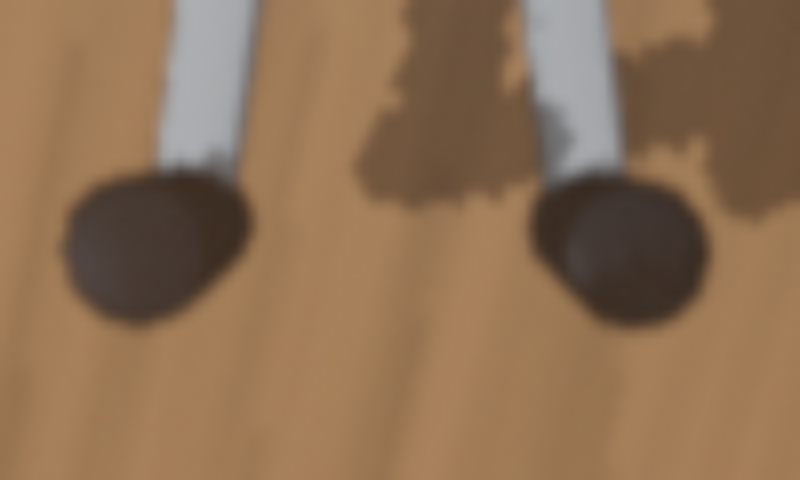

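```bash
python3 - <<'E'
from h import *
import json
p=cv2.imread("pics/w3.png");cv2.imwrite("pics/w3s.png",cv2.resize(p[150:210,205:305],(800,480),interpolation=cv2.INTER_CUBIC))
p=cv2.imread("pics/w7.png");cv2.imwrite("pics/w7s.png",cv2.resize(p[140:290,205:305],(400,600),interpolation=cv2.INTER_CUBIC))
E
```

```text
(no output)
```

View pics/w3s.png

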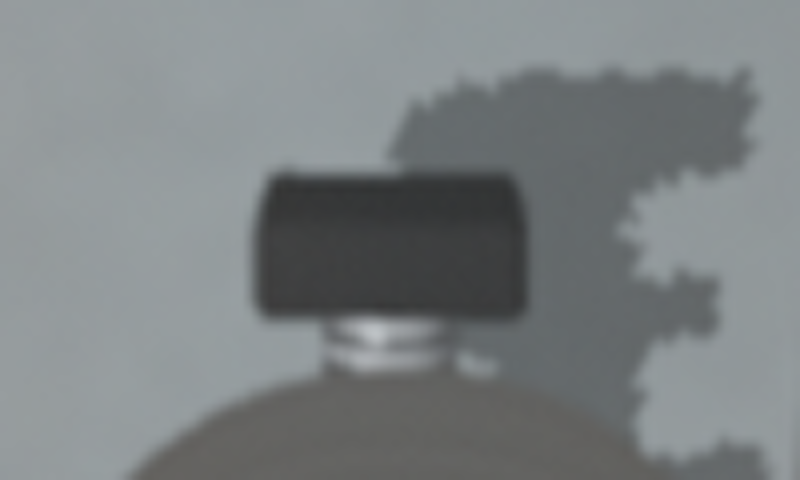

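View pics/w7s.png

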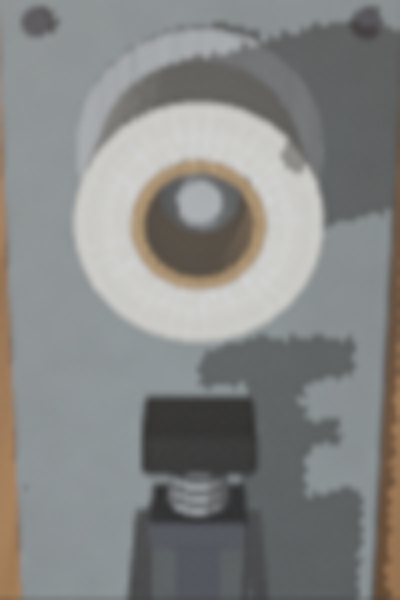

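```bash
python3 -m jog '{"grip":[0,0,0,0,0,0,0,0,0],"travel":[[-0.85,3.0,0],[-0.85,3.0,0],[0,0,0],[0,0,-3],[0,0,-3],[0,0,-3],[0,0,-3],[0,0,0],[0,0,0]],"angular":[[0,0,0],[0,0,0],[0,0,0],[0,0,0],[0,0,0],[0,0,0],[0,0,0],[0,0,0],[0,0,0]]}'; python3 - <<'E'
from h import *
s=monitor.state();p,d=camera("wrist");cv2.imwrite("pics/w9.png",p)
p,d=camera("scene");cv2.imwrite("pics/s9.png",p);cv2.imwrite("pics/s9c.png",cv2.resize(p[120:200,125:257],(792,480),interpolation=cv2.INTER_CUBIC))
s=monitor.state();print(s["position"])
E
```

```text
t: 10.05
position: [557.9, -284.5, 66.0]
eef_rot: [-1.916, -2.486, 0.001]
contact_force: [0.7, -0.5, -0.3]
opening: 88.1
[ 559.90898827 -286.06735947   68.61125374]
```

View pics/w9.png

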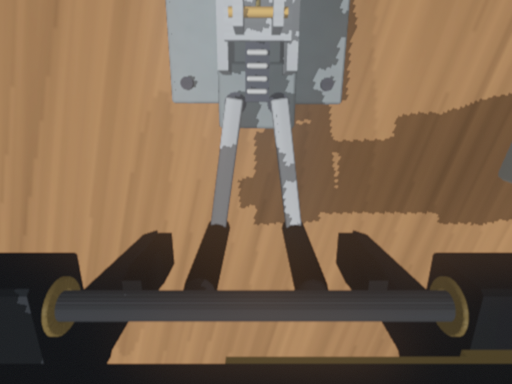

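View pics/s9c.png

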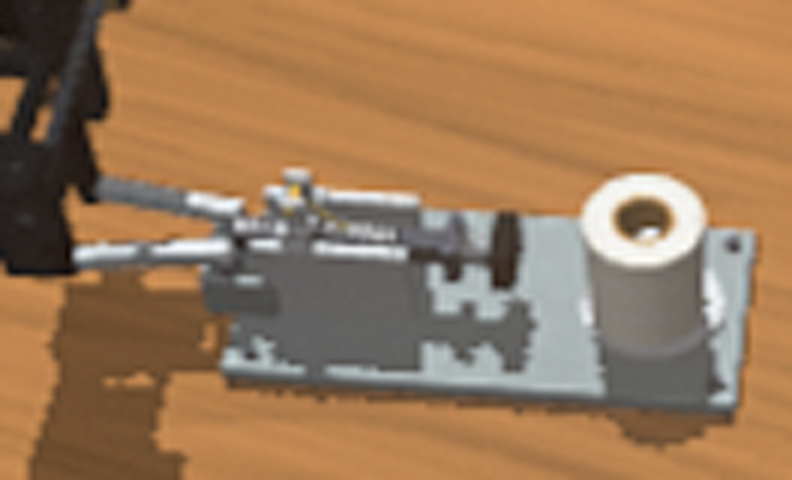

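The wrist view at the posts shows them between the fingers (x≈210 and 303, fingers centred at 255), and the rack pins at (257,50–92), which let me track bar travel. Next I'll work out the gap.

```bash
python3 - <<'E'
from h import *
import json
def along(C,uv,z,u): return plane(C,uv,z)[:2]@u
s={"position":np.array([489.4,-15.34,186.9]),"eef_rot":np.array([1.91884,2.48672,.0015])}
C=cam("wrist",s);R=Ro.from_rotvec(s["eef_rot"]).as_matrix();u=R[:2,0];u/=np.linalg.norm(u)
f=lambda x,y:(205+(x+.5)/4-.5,140+(y+.5)/4-.5)
face=along(C,f(200,398),58,u);near=along(C,f(200,342),74,u);far=along(C,f(200,101),74,u);sp=along(C,f(200,203),63,u)
print("w7 face",face,"near",near,"dia",far-near,"gap",near-face,"spindle-face",sp-face, "face from spindle-28-..:",sp-28-face)
s=json.load(open("pics/w3.json"));C=cam("wrist",s);R=Ro.from_rotvec(s["eef_rot"]).as_matrix();u=R[:2,0]
g=lambda x,y:(205+(x+.5)/8-.5,150+(y+.5)/8-.5)
for v in(172,180): print("w3",along(C,(253.9,99.3),63,u)-along(C,g(390,v),58,u)-28)
C=cam("scene"); # shoe top front edge in scene c3-like crop
E
```

```text
w7 face -193.8482703080249 near -172.10340083281497 dia 56.564231959677684 gap 21.744869475209924 spindle-face 52.034165720200065 face from spindle-28-..: 24.034165720200065
w3 29.679006205551246
w3 30.54119644850863
```

```bash
python3 - <<'E'
from h import *
import json
def along(C,uv,z,u): return plane(C,uv,z)[:2]@u
s={"position":np.array([489.4,-15.34,186.9]),"eef_rot":np.array([1.91884,2.48672,.0015])}
C=cam("wrist",s);R=Ro.from_rotvec(s["eef_rot"]).as_matrix();u=R[:2,0];u/=np.linalg.norm(u)
f=lambda x,y:(205+(x+.5)/4-.5,140+(y+.5)/4-.5)
near=along(C,f(200,342),74,u);sp=along(C,f(200,203),63,u)
for v,z in((398,32),(435,58),(470,58)):
    face=along(C,f(200,v),z,u);print("w7",v,z,"gap",near-face,"spindle-28-face",sp-28-face)
s=json.load(open("pics/w3.json"));C=cam("wrist",s);R=Ro.from_rotvec(s["eef_rot"]).as_matrix();u=R[:2,0]
g=lambda x,y:(205+(x+.5)/8-.5,150+(y+.5)/8-.5)
for v,z in((174,32),(222,58),(318,58)): print("w3",v,z,along(C,(253.9,99.3),63,u)-along(C,g(390,v),z,u)-28)
p=cv2.imread("pics/w7.png");print(cv2.cvtColor(p,6)[236:262,255]);p=cv2.imread("pics/w3.png");print(cv2.cvtColor(p,6)[168:194,253])
p=cv2.imread("pics/w9.png");cv2.imwrite("pics/w9c.png",cv2.resize(p[0:110,200:310],(600,600),interpolation=cv2.INTER_CUBIC));
g=cv2.cvtColor(p,6)[0:110,250:264].mean(1).astype(int);print(list(enumerate(g)))
E
```

```text
w7 398 32 gap 34.05202198641669 spindle-28-face 36.34131823140683
w7 435 58 gap 31.9368742808243 spindle-28-face 34.22617052581444
w7 470 58 gap 41.76423661087031 spindle-28-face 44.05353285586045
w3 174 32 35.60067751334711
w3 222 58 35.09558041372847
w3 318 58 45.684718947089124
[128 140 125  88  60  55  54  55  55  54  54  53  54  57  60  61  61  61
  61  60  59  68  92 101 115 143]
[136 130 136 119  75  54  54  53  55  56  60  63  63  63  63  63  63  63
  63  61  62  96 153 171 154 138]
[(0, np.int64(137)), (1, np.int64(136)), (2, np.int64(133)), (3, np.int64(130)), (4, np.int64(129)), (5, np.int64(129)), (6, np.int64(137)), (7, np.int64(152)), (8, np.int64(165)), (9, np.int64(174)), (10, np.int64(180)), (11, np.int64(181)), (12, np.int64(179)), (13, np.int64(175)), (14, np.int64(168)), (15, np.int64(158)), (16, np.int64(144)), (17, np.int64(131)), (18, np.int64(130)), (19, np.int64(135)), (20, np.int64(136)), (21, np.int64(136)), (22, np.int64(135)), (23, np.int64(134)), (24, np.int64(134)), (25, np.int64(134)), (26, np.int64(134)), (27, np.int64(137)), (28, np.int64(140)), (29,
[... 1005 characters left out ...]
7, np.int64(184)), (78, np.int64(196)), (79, np.int64(192)), (80, np.int64(169)), (81, np.int64(133)), (82, np.int64(108)), (83, np.int64(103)), (84, np.int64(104)), (85, np.int64(104)), (86, np.int64(102)), (87, np.int64(101)), (88, np.int64(120)), (89, np.int64(160)), (90, np.int64(188)), (91, np.int64(197)), (92, np.int64(188)), (93, np.int64(158)), (94, np.int64(118)), (95, np.int64(103)), (96, np.int64(103)), (97, np.int64(103)), (98, np.int64(104)), (99, np.int64(103)), (100, np.int64(103)), (101, np.int64(106)), (102, np.int64(114)), (103, np.int64(119)), (104, np.int64(117)), (105, np.int64(115)), (106, np.int64(116)), (107, np.int64(117)), (108, np.int64(118)), (109, np.int64(120))]
```

View pics/w9c.png

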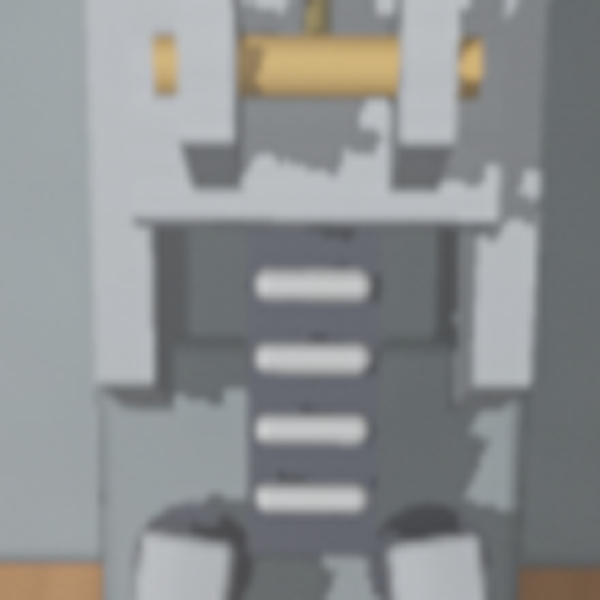

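The shoe face is about 34.5 mm from the surface of a centred roll, so about 37 mm once the roll's slack is taken up. The bar therefore needs about 44 mm of travel: three full squeezes, then a partial one. First squeeze now.

```bash
cat > look.py <<'E'
import sys
from h import *
n=sys.argv[1]
s=monitor.state();p,d=camera("wrist");cv2.imwrite(f"pics/w{n}.png",p)
q,d=camera("scene");cv2.imwrite(f"pics/s{n}.png",q)
print("TCP",np.round(s["position"],1),"open",round(float(s["opening"]),2),"F",np.round(s["contact_force"],1))
g=cv2.cvtColor(p,6)[0:110,250:264].astype(float).mean(1)
from scipy.signal import find_peaks
pk,_=find_peaks(g,height=165,distance=8,prominence=30);print("pins",[round(float(np.sum(np.arange(k-3,k+4)*(g[k-3:k+4]-90))/np.sum(g[k-3:k+4]-90)),1) for k in pk if k>3])
a=cv2.resize(p[0:110,200:310],(300,300),interpolation=cv2.INTER_CUBIC);b=cv2.resize(q[145:185,185:260],(750,400)[:2],interpolation=cv2.INTER_CUBIC)
b=cv2.resize(q[150:185,175:250],(500,233)[:2],interpolation=cv2.INTER_CUBIC);cv2.imwrite(f"pics/c{n}.png",np.hstack([a,cv2.copyMakeBorder(b,0,67,0,0,0)]))
E
python3 -m jog '{"grip":[60,80,100,120,135,150,150,150,150,150],"travel":[[0,0,0],[0,0,0],[0,0,0],[0,0,0],[0,0,0],[0,0,0],[0,0,0],[0,0,0],[0,0,0],[0,0,0]],"angular":[[0,0,0],[0,0,0],[0,0,0],[0,0,0],[0,0,0],[0,0,0],[0,0,0],[0,0,0],[0,0,0],[0,0,0]]}' 30; python3 look.py 10
```

```text
t: 10.98
position: [559.3, -287.5, 67.4]
eef_rot: [1.918, 2.484, -0.002]
contact_force: [0.9, -4.8, 2.0]
opening: 36.9
TCP [ 559.3 -287.5   67.4] open 36.93 F [ 0.9 -4.8  2. ]
pins [17.2, 31.2, 45.1, 58.7, 75.3]
```

View pics/c10.png

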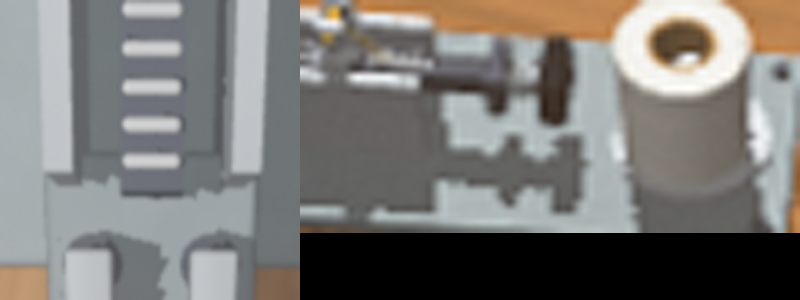

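```bash
python3 -m jog '{"grip":[0,0,0,0,0,0,0,0],"travel":[[0,0,0],[0,0.2,-0.2],[0,0,0],[0,0,0],[0,0,0],[0,0,0],[0,0,0],[0,0,0]],"angular":[[0,0,0],[0,0,0],[0,0,0],[0,0,0],[0,0,0],[0,0,0],[0,0,0],[0,0,0]]}' 30; python3 look.py 11
python3 -m jog '{"grip":[60,80,100,120,135,150,150,150,150,150],"travel":[[0,0,0],[0,0,0],[0,0,0],[0,0,0],[0,0,0],[0,0,0],[0,0,0],[0,0,0],[0,0,0],[0,0,0]],"angular":[[0,0,0],[0,0,0],[0,0,0],[0,0,0],[0,0,0],[0,0,0],[0,0,0],[0,0,0],[0,0,0],[0,0,0]]}' 30; python3 look.py 12
python3 - <<'E'
from h import *
u=np.array([-.252,.968]);C=cam("scene")
for n in (9,10,11,12):
    q=cv2.imread(f"pics/s{n}.png");g=cv2.cvtColor(q,6)
    m=(g<62).astype(np.uint8);m[:152]=0;m[170:]=0;m[:,:200]=0;m[:,230:]=0
    M=cv2.moments(m);c=(M["m10"]/M["m00"],M["m01"]/M["m00"]);X=plane(C,c,45);print(n,np.round(c,2),M["m00"],round(float(X[:2]@u),2))
E
```

```text
t: 11.75
position: [558.7, -283.3, 64.5]
eef_rot: [-1.919, -2.487, -0.0]
contact_force: [-0.3, -0.7, 0.9]
opening: 87.4
TCP [ 558.7 -283.3   64.5] open 87.42 F [-0.3 -0.7  0.9]
pins [12.1, 35.1, 54.1, 67.4]
t: 12.68
position: [558.8, -285.5, 64.8]
eef_rot: [1.919, 2.484, -0.002]
contact_force: [0.9, -5.5, -4.0]
opening: 36.7
TCP [ 558.8 -285.5   64.8] open 36.72 F [ 0.9 -5.5 -4. ]
pins [6.2, 20.9, 35.1, 79.0]
9 [207.7  162.27] 44.0 -215.71
10 [210.59 162.91] 46.0 -207.25
11 [210.45 162.91] 47.0 -207.64
12 [213.75 163.22] 51.0 -198.2
```

View pics/c12.png

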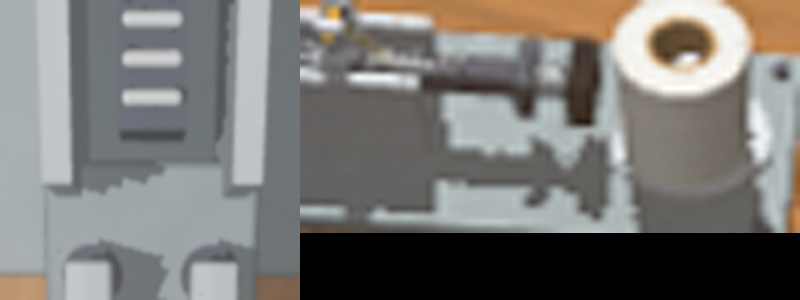

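View pics/c11.png

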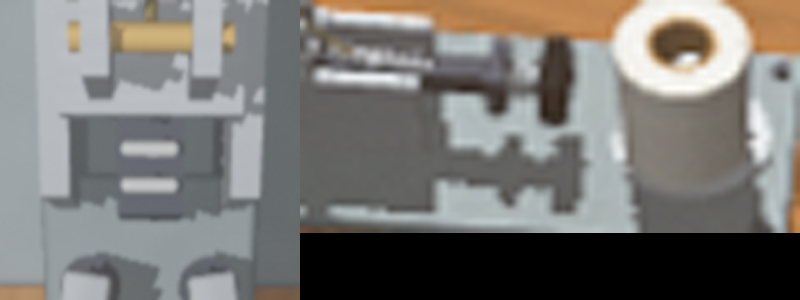

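Each squeeze gave about 12 mm (the shoe moved 4.3 then 4.1 scene px, at about 2.8 mm/px). There is about 10–13 mm left to contact, so a third full squeeze is safe.

```bash
python3 -m jog '{"grip":[0,0,0,0,0,0,0,0],"travel":[[0,0,0],[0,0,0],[0,0,0],[0,0,0],[0,0,0],[0,0,0],[0,0,0],[0,0,0]],"angular":[[0,0,0],[0,0,0],[0,0,0],[0,0,0],[0,0,0],[0,0,0],[0,0,0],[0,0,0]]}' 30; python3 look.py 13
python3 -m jog '{"grip":[60,80,100,115,130,140,150,150,150,150],"travel":[[0,0,0],[0,0,0],[0,0,0],[0,0,0],[0,0,0],[0,0,0],[0,0,0],[0,0,0],[0,0,0],[0,0,0]],"angular":[[0,0,0],[0,0,0],[0,0,0],[0,0,0],[0,0,0],[0,0,0],[0,0,0],[0,0,0],[0,0,0],[0,0,0]]}' 30; python3 look.py 14
```

```text
t: 13.45
position: [558.9, -283.1, 64.7]
eef_rot: [-1.919, -2.487, -0.001]
contact_force: [-0.5, 0.4, -0.1]
opening: 86.9
TCP [ 558.9 -283.1   64.7] open 86.87 F [-0.5  0.4 -0.1]
pins [13.0, 36.1]
t: 14.38
position: [558.8, -285.5, 64.8]
eef_rot: [1.919, 2.484, -0.002]
contact_force: [1.2, -5.5, -3.5]
opening: 36.2
TCP [ 558.8 -285.5   64.8] open 36.19 F [ 1.2 -5.5 -3.5]
pins [7.1, 79.0]
```

View pics/c14.png

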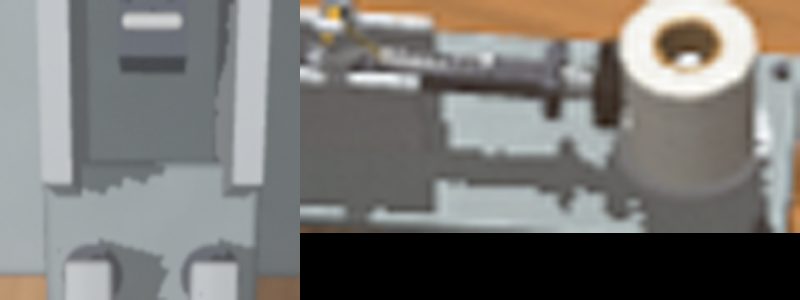

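View pics/c13.png

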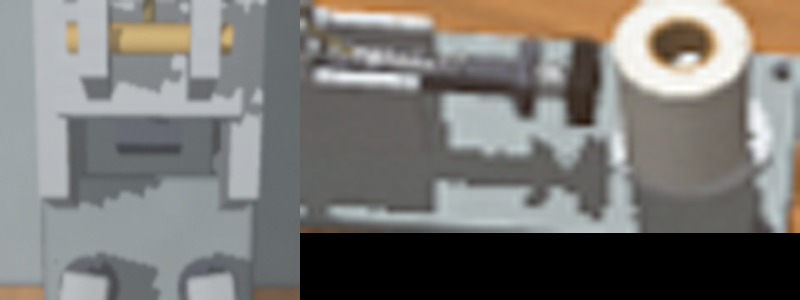

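The third squeeze also moved the bar 12 mm (tail pin 35→7 px). The shoe now touches and has shifted the roll. I'll release and look from above to measure contact and spring state before the last partial squeeze.

```bash
python3 -m jog '{"grip":[0,0,0,0,0,0,0,0,0,0,0,0,0,0,0,0,0],"travel":[[0,0,0],[0,0,0],[0,0,0],[0,0,0],[0,0,0],[0,0,3],[0,0,3],[0,0,1],[-0.88,3.46,0],[-0.88,3.46,0],[-0.88,3.46,0],[-0.88,3.46,0],[-0.88,3.46,0],[0,0,0],[0,0,0],[0,0,0],[0,0,0]],"angular":[[0,0,0],[0,0,0],[0,0,0],[0,0,0],[0,0,0],[0,0,0],[0,0,0],[0,0,0],[0,0,0],[0,0,0],[0,0,0],[0,0,0],[0,0,0],[0,0,0],[0,0,0],[0,0,0],[0,0,0]]}' 30; python3 - <<'E'
from h import *
import json
s=monitor.state();p,d=camera("wrist");cv2.imwrite("pics/w15.png",p);json.dump({k:np.array(v).tolist() for k,v in s.items()},open("pics/w15.json","w"))
print(s["position"],s["eef_rot"])
cv2.imwrite("pics/w15c.png",cv2.resize(p[0:300,150:360],(420,600),interpolation=cv2.INTER_CUBIC))
E
python3 look.py 16
```

```text
t: 15.9
position: [515.0, -112.0, 134.8]
eef_rot: [1.921, 2.485, -0.0]
contact_force: [0.2, -0.2, 0.2]
opening: 88.4
[ 514.99289682 -111.96577312  134.79547938] [ 1.92088544e+00  2.48498318e+00 -2.94173264e-04]
TCP [ 515.  -112.2  134.8] open 87.92 F [0.1 0.  0.1]
pins [30.0, 68.0]
```

View pics/w15c.png

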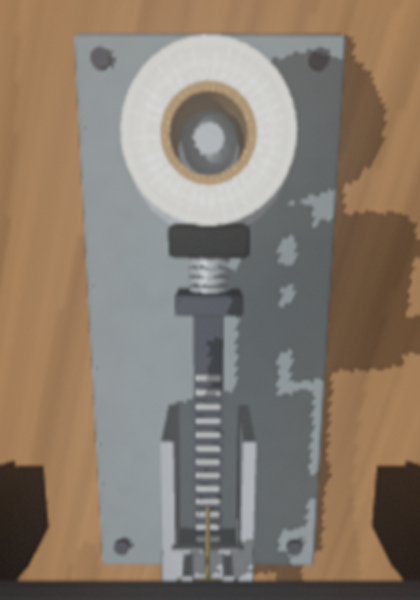

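View pics/c16.png

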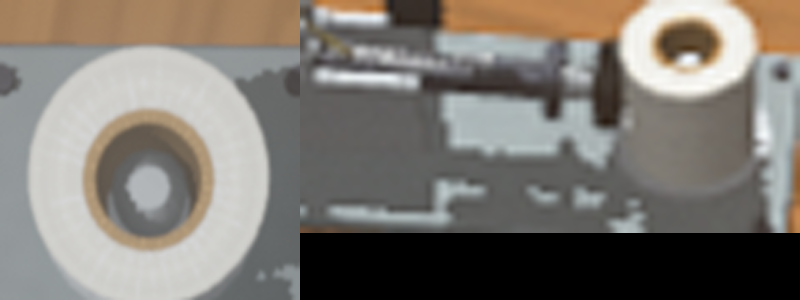

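```bash
python3 - <<'E'
from h import *
import json
p=cv2.imread("pics/w15.png");s=json.load(open("pics/w15.json"));C=cam("wrist",s);R=Ro.from_rotvec(s["eef_rot"]).as_matrix();u=R[:2,0]
cv2.imwrite("pics/w15d.png",cv2.resize(p[5:170,195:315],(436,600),interpolation=cv2.INTER_CUBIC))
g=cv2.cvtColor(p,6)
print(list(zip(range(100,165),g[100:165,246:262].mean(1).astype(int))))
al=lambda v,z:plane(C,(254,v),z)[:2]@u
hsv=cv2.cvtColor(p,cv2.COLOR_BGR2HSV);m=((hsv[...,2]>165)&(hsv[...,1]<40)).astype(np.uint8)*255
k=np.zeros_like(m);k[10:118,205:305]=m[10:118,205:305]
cs,_=cv2.findContours(k,cv2.RETR_EXTERNAL,cv2.CHAIN_APPROX_NONE);c=max(cs,key=cv2.contourArea);e=cv2.fitEllipse(c);print("roll",e,plane(C,e[0],74))
sp=plane(C,(150+209/2,138/2),63);print("sp",sp,"roll-spindle along",(plane(C,e[0],74)-sp)[:2]@u)
for v in (112,114,128,130,145,147): print(v,al(v,58)-sp[:2]@u, al(v,50)-sp[:2]@u)
E
```

```text
[(100, np.int64(210)), (101, np.int64(209)), (102, np.int64(208)), (103, np.int64(206)), (104, np.int64(206)), (105, np.int64(205)), (106, np.int64(204)), (107, np.int64(204)), (108, np.int64(205)), (109, np.int64(206)), (110, np.int64(205)), (111, np.int64(190)), (112, np.int64(148)), (113, np.int64(91)), (114, np.int64(69)), (115, np.int64(71)), (116, np.int64(71)), (117, np.int64(71)), (118, np.int64(71)), (119, np.int64(70)), (120, np.int64(70)), (121, np.int64(70)), (122, np.int64(69)), (123, np.int64(69)), (124, np.int64(69)), (125, np.int64(68)), (126, np.int64(67)), (127, np.int64(68)), (128, np.int64(84)), (129, np.int64(121)), (130, np.int64(155)), (131, np.int64(165)), (132, np.int64(156)), (133, np.int64(141)), (134, np.int64(143)), (135, np.int64(159)), (136, np.int64(162)), (137, np.int64(150)), (138, np.int64(137)), (139, np.int64(152)), (140, np.int64(165)), (141, np.int64(157)), (142, np.int64(133)), (143, np.int64(126)), (144, np.int64(148)), (145, np.int64(149)), (146, np.int64(115)), (147, np.int64(81)), (148, np.int64(83)), (149, np.int64(92)), (150, np.int64(95)), (151, np.int64(95)), (152, np.int64(95)), (153, np.int64(95)), (154, np.int64(96)), (155, np.int64(96)), (156, np.int64(94)), (157, np.int64(92)), (158, np.int64(92)), (159, np.int64(96)), (160, np.int64(97)), (161, np.int64(97)), (162, np.int64(97)), (163, np.int64(96)), (164, np.int64(97))]
roll ((253.320068359375, 64.72360229492188), (87.56013488769531, 95.73710632324219), 4.612555027008057) [489.77415858 -17.33521773  74.        ]
sp [490.85234116 -18.48063891  63.        ] roll-spindle along 1.380107448521941
112 -27.87160850130627 -28.079787655270337
114 -29.247225868083945 -29.505241789334633
128 -39.02218483040957 -39.634334369631944
130 -40.439767553049506 -41.103274207966905
145 -51.24527864730419 -52.30025443806042
147 -52.70958897035217 -53.817614754927604
```

View pics/w15d.png

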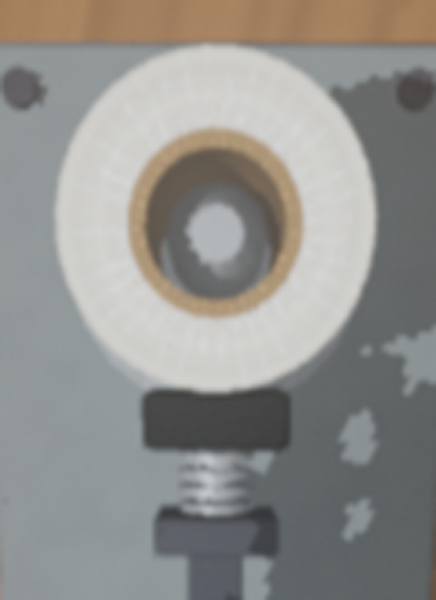

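From above, the roll is against (or about 1 mm short of) the spindle and the spring is still free. Bar travel still needed is about 1.4 mm of slack plus 7 mm of spring, so 8.4 mm. A full stroke (12 mm) would compress the spring only about 10.6 mm, so the stop at 14 mm is out of reach. I'm going back to squeeze partially, to about 41 mm finger opening.

```bash
python3 -m jog '{"grip":[0,0,0,0,0,0,0,0,0,0,0,0],"travel":[[0.876,-3.42,0],[0.876,-3.42,0],[0.876,-3.42,0],[0.876,-3.42,0],[0.876,-3.43,0],[0,0,0],[0,0,0],[0,0,-3],[0,0,-3],[0,0,-1],[0,0,0],[0,0,0]],"angular":[[0,0,0],[0,0,0],[0,0,0],[0,0,0],[0,0,0],[0,0,0],[0,0,0],[0,0,0],[0,0,0],[0,0,0],[0,0,0],[0,0,0]]}' 30; python3 look.py 17
python3 -m jog '{"grip":[60,75,90,100,110,118,124,126,126,126,126,126],"travel":[[0,0,0],[0,0,0],[0,0,0],[0,0,0],[0,0,0],[0,0,0],[0,0,0],[0,0,0],[0,0,0],[0,0,0],[0,0,0],[0,0,0]],"angular":[[0,0,0],[0,0,0],[0,0,0],[0,0,0],[0,0,0],[0,0,0],[0,0,0],[0,0,0],[0,0,0],[0,0,0],[0,0,0],[0,0,0]]}' 30; python3 look.py 18
```

```text
t: 17.05
position: [558.5, -281.2, 65.0]
eef_rot: [-1.918, -2.487, -0.0]
contact_force: [0.3, -1.0, -0.6]
opening: 88.3
TCP [ 558.5 -281.2   65. ] open 88.33 F [ 0.3 -1.  -0.6]
pins [18.1, 41.1]
t: 18.15
position: [558.3, -283.4, 65.0]
eef_rot: [1.92, 2.485, -0.002]
contact_force: [-1.5, -4.9, 1.1]
opening: 44.7
TCP [ 558.3 -283.4   65. ] open 44.66 F [-1.5 -4.9  1.1]
pins [8.1]
```

View pics/c18.png

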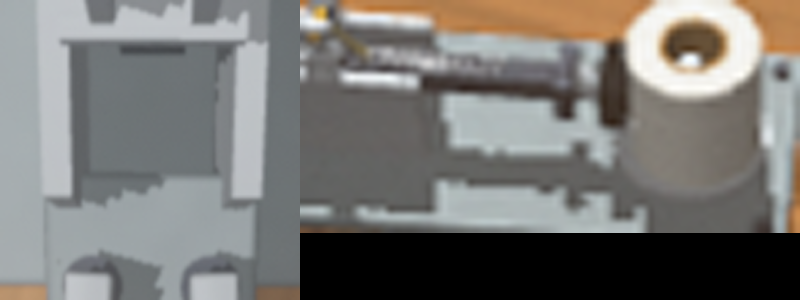

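View pics/c17.png

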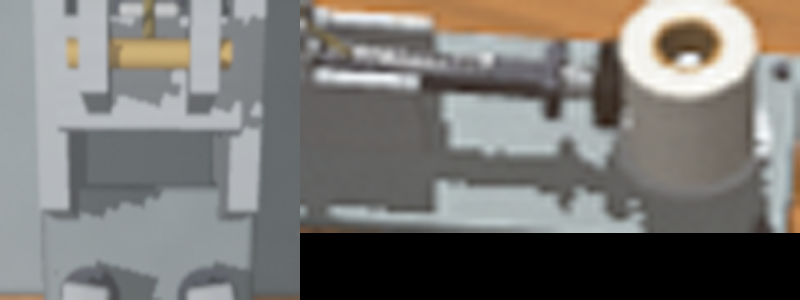

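Collar and tail show the bar advanced about 5.8–6.3 mm and the shoe and roll about 2 mm, so the spring is in about 4 mm. I'll squeeze about 2.8 mm more (opening ≈41).

```bash
python3 -m jog '{"grip":[129,132,134,136,136,136,136,136],"travel":[[0,0,0],[0,0,0],[0,0,0],[0,0,0],[0,0,0],[0,0,0],[0,0,0],[0,0,0]],"angular":[[0,0,0],[0,0,0],[0,0,0],[0,0,0],[0,0,0],[0,0,0],[0,0,0],[0,0,0]]}' 30; python3 look.py 19
python3 - <<'E'
import cv2,numpy as np
q=[cv2.resize(cv2.imread(f"pics/s{n}.png")[148:175,205:245],(800,540),interpolation=cv2.INTER_CUBIC)[100:400] for n in(14,19)]
cv2.imwrite("pics/cmp.png",np.vstack(q))
for n in (12,14,17,18,19):
    g=cv2.cvtColor(cv2.imread(f"pics/s{n}.png"),6).astype(int);print(n,g[158:164,205:232].mean(0).astype(int))
E
```

```text
t: 18.92
position: [558.4, -283.6, 65.0]
eef_rot: [1.92, 2.485, -0.002]
contact_force: [-1.4, -5.3, 1.5]
opening: 40.9
TCP [ 558.4 -283.6   65. ] open 40.95 F [-1.4 -5.3  1.5]
pins []
12 [ 99 101 103 104  89 103 146 161 160 133  87  59  61  57  63 143 184 171
 179 201 214 229 228 211 197 189 204]
14 [100 101 101 104 107 108 110 108  95 108 152 165 163 143  89  58  60  65
 130 186 208 222 229 226 208 195 202]
17 [100 102 101 104 107 107 109 109  94 109 152 165 163 143  89  59  60  65
 130 186 208 222 229 225 207 194 203]
18 [105 101 101 104 107 108 107 109 115 112  92 107 152 168 138  79  59  59
  71 146 194 209 222 229 223 202 195]
19 [121  95 101 104 107 107 107 110 114 111 105  95 128 164 141  83  59  58
  72 145 194 209 221 230 227 205 194]
```

View pics/cmp.png

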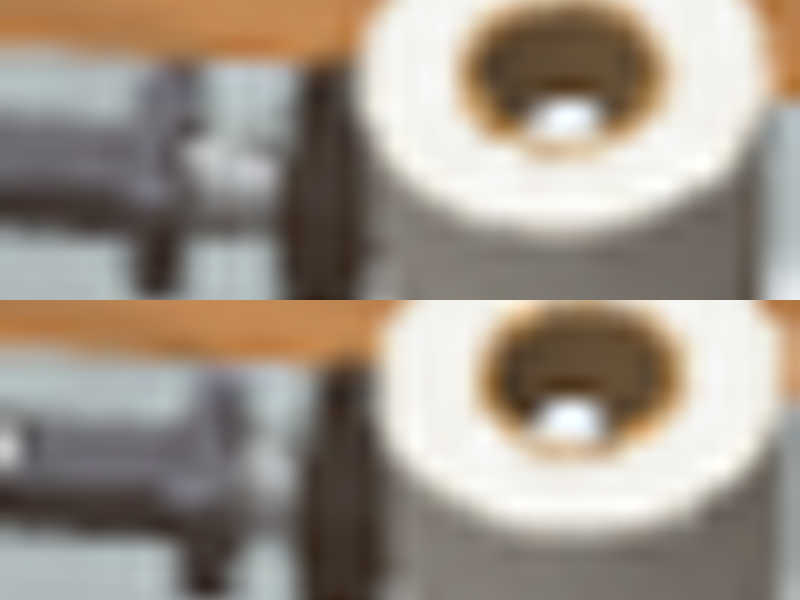

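View pics/c19.png

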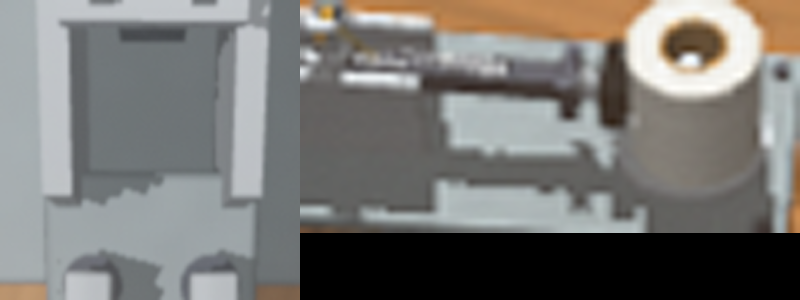

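```bash
python3 - <<'E'
import cv2,numpy as np
for n in (12,14,18,19):
    g=cv2.cvtColor(cv2.imread(f"pics/w{n}.png"),6).astype(float)
    col=g[0:75,247:265].mean(1);print(n,col[:60].astype(int))
    r=g[55:85,219:225].mean(1);d=-np.gradient(r);k=d.argmax();print("rail end",55+np.sum(np.arange(k-2,k+3)*d[k-2:k+3])/d[k-2:k+3].sum())
# roll shift by phase correlation in scene
a=cv2.cvtColor(cv2.imread("pics/s14.png"),6).astype(np.float32)
for n in(12,17,18,19):
    b=cv2.cvtColor(cv2.imread(f"pics/s{n}.png"),6).astype(np.float32)
    T=a[146:164,220:246];best=cv2.matchTemplate(cv2.resize(b[140:172,212:254],None,fx=10,fy=10,interpolation=2),cv2.resize(T,None,fx=10,fy=10,interpolation=2),cv2.TM_CCOEFF_NORMED)
    _,v,_,l=cv2.minMaxLoc(best);print(n,"roll shift px",l[0]/10-8,l[1]/10-6,v)
E
```

```text
12 [108 109 110 128 169 197 207 204 189 161 126 111 110 111 111 111 108 116
 152 185 203 208 200 179 145 115 110 111 111 111 110 112 134 173 199 207
 202 184 150 117 110 111 112 112 112 112 110  98  81  73  75  89 107 115
 116 116 116 115 110 109]
rail end 66.88461538461539
14 [108 110 110 114 139 177 201 208 202 184 152 119 110 111 111 112 111 112
 112 110  97  80  73  72  72  74  88 106 114 115 115 115 115 115 115 115
 115 115 115 115 115 115 115 116 116 116 116 116 116 116 116 116 116 116
 116 116 117 115 109 109]
rail end 66.8946212952799
18 [140 144 152 162 173 184 193 196 197 197 196 196 195 185 156 119  96  79
  72  83 102 112 114 114 113 114 114 114 114 114 114 113 113 113 113 113
 113 113 113 113 113 113 113 113 113 114 114 114 114 114 114 114 114 114
 114 114 114 114 114 114]
rail end 71.39661426844015
19 [199 199 198 198 198 198 193 166 126 105  90  77  74  74  80 100 114 116
 115 115 115 115 116 115 115 115 115 115 115 115 115 115 115 114 115 114
 114 114 114 114 114 114 114 114 114 115 114 114 115 115 114 115 114 115
 115 115 115 115 115 115]
rail end 71.14972677595628
12 roll shift px -1.0 0.0 0.932134747505188
17 roll shift px 0.0 0.0 0.9986051321029663
18 roll shift px 0.8000000000000007 0.09999999999999964 0.987133264541626
19 roll shift px 0.8000000000000007 0.09999999999999964 0.9868461489677429
```

Bar travel in this squeeze is about 7.9 mm (estimates 7.4–8.6) and the roll shifted about 2.3 mm, so the spring is in about 5.6–6.1 mm. A slight further squeeze.

```bash
python3 -m jog '{"grip":[138,139,140,140,140,140,140,140],"travel":[[0,0,0],[0,0,0],[0,0,0],[0,0,0],[0,0,0],[0,0,0],[0,0,0],[0,0,0]],"angular":[[0,0,0],[0,0,0],[0,0,0],[0,0,0],[0,0,0],[0,0,0],[0,0,0],[0,0,0]]}' 30; python3 look.py 20
python3 - <<'E'
import cv2
g=cv2.cvtColor(cv2.imread("pics/s20.png"),6).astype(int);print(g[158:164,205:232].mean(0).astype(int))
g=cv2.cvtColor(cv2.imread("pics/w20.png"),6).astype(int);print(g[:30,247:265].mean(1).astype(int))
from cell import camera
p,d=camera("top");cv2.imwrite("pics/t20.png",p);cv2.imwrite("pics/t20c.png",cv2.resize(p[185:250,260:360],(800,520),interpolation=cv2.INTER_CUBIC))
E
```

```text
t: 19.68
position: [558.4, -283.7, 65.0]
eef_rot: [1.919, 2.485, -0.002]
contact_force: [-0.4, -6.4, 1.0]
opening: 40.0
TCP [ 558.4 -283.7   65. ] open 40.0 F [-0.4 -6.4  1. ]
pins []
[107 103 101 104 107 107 107 110 113 113 109  94 112 154 143  87  58  59
  72 146 194 209 222 228 224 204 194]
[199 199 199 196 174 136 116 100  83  78  79  79  83  99 113 117 118 117
 117 117 117 117 117 117 117 117 117 117 117 116]
```

View pics/c20.png

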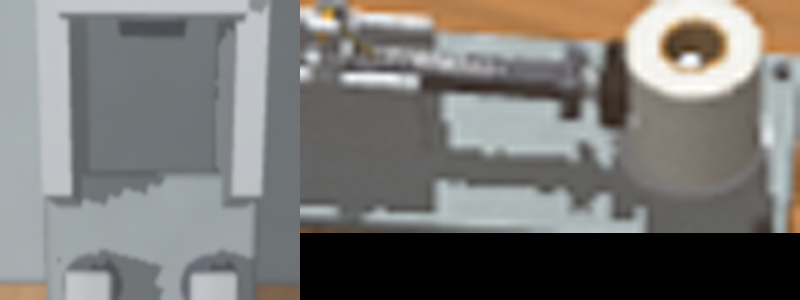

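View pics/t20c.png

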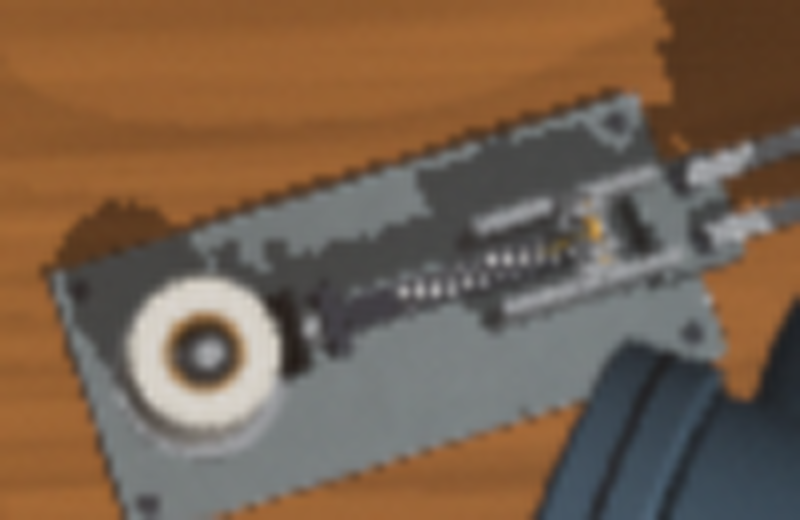

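View pics/s20.png

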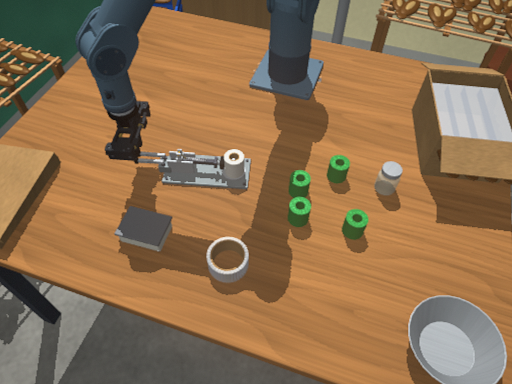

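```bash
python3 -m jog '{"grip":[141,142,142,142,142,142,142,142,142,142,142,142],"travel":[[0,0,0],[0,0,0],[0,0,0],[0,0,0],[0,0,0],[0,0,0],[0,0,0],[0,0,0],[0,0,0],[0,0,0],[0,0,0],[0,0,0]],"angular":[[0,0,0],[0,0,0],[0,0,0],[0,0,0],[0,0,0],[0,0,0],[0,0,0],[0,0,0],[0,0,0],[0,0,0],[0,0,0],[0,0,0]]}' 30; python3 look.py 21
python3 - <<'E'
import cv2
g=cv2.cvtColor(cv2.imread("pics/s21.png"),6).astype(int);print(g[158:164,205:232].mean(0).astype(int))
g=cv2.cvtColor(cv2.imread("pics/w21.png"),6).astype(int);print(g[:20,247:265].mean(1).astype(int))
E
```

```text
t: 20.83
position: [558.4, -283.8, 65.0]
eef_rot: [1.919, 2.484, -0.003]
contact_force: [-0.9, -5.3, 1.1]
opening: 39.1
TCP [ 558.4 -283.8   65. ] open 39.1 F [-0.9 -5.3  1.1]
pins []
[107 109 101 104 107 107 107 110 114 114 110  94 110 153 143  86  58  59
  72 146 195 210 222 228 224 205 196]
[199 198 189 160 126 108  94  82  79  80  79  83  97 112 117 118 118 118
 117 117]
```

View pics/c21.png

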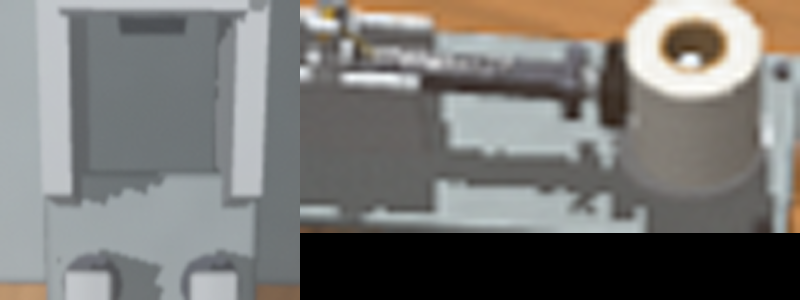

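The spring is in about 6.5–7 mm, and the roll is seated and pressed. Handing in while the levers are still held.

```bash
python3 - <<'E'
from cell import order
print(order.close_job())
E
```

```text
the job is handed in; nothing more can be done
None
```

I put the white label roll over the spindle, seated it fully on the flange and let go of it. I then pumped the levers with three full squeezes (about 12 mm of bar travel each). I handed the job in at about 21 s, holding a fourth, partial squeeze at 39.1 mm finger opening with 30 N grip.

- **Brake:** In the last pictures the shoe presses on the roll and has taken up most of the roll's slack on the spindle. My best estimate is that the spring is in about 6.7 mm. The individual checks did not fully agree:

| Check | Spring pushed in |
|---|---|
| Bar travel from lever opening | about 7.5 mm |
| Bar tail in the wrist view | about 6.4 mm |
| Narrowing of the spring gap in the scene view | about 5.6 mm |

- **Spring stop:** By my measurements even a full fourth stroke would have compressed the spring only about 10 mm, short of the 14 mm stop.
- **Other things on the bench:** The tape, jar, tub and green rolls look undisturbed in the last scene picture. The highest force I read was about 7 N, at the ends of the moves; I did not monitor it between them.

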